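Tip wooden balls from a scoop into a scale's shallow notched pan

TASK

Weigh out the four wooden balls: carry the scoop level to the counter scale, turn it so that its spout points into the notch in the pan's rim, and lower it until the spout rests on the bottom of the notch and the sprung pan just gives a little, without pushing the pan down close to its stop. Only then, keeping the spout low in the notch so that nothing bounces out, tip all four balls into the pan. Finally set the empty scoop down level on the open counter; no ball may drop on the counter, and leave the tape roll and the tin where they are.

Things in the scene. Friction and masses are not known exactly. Their poses are not given: they have to be found in the camera images.
- scale: counter scale, fixed: grey housing 170 mm square, 42 mm high; origin under its centre, z up, +x to the side of the pan's notch. Above it, centred and turned alike, a shallow steel pan stands on a pillar set to an unknown height: all pan heights given are the lowest, the pan may stand up to 20 mm higher; this is not reported and must be felt or seen
- notch_low (a point): middle of the bottom of the pan's notch, on the wall's outer face, if the pillar were at its lowest (fixed to the housing: 79 mm along x, 71 mm up); the real notch is 0 to 20 mm higher. The notch is 60 mm wide, in the +x wall; axes as the scale's. Its bottom is 6 mm above the pan's inner floor, 14 mm below the rim
- pan_low (a point): centre of the pan's inner floor if the pillar were at its lowest (fixed to the housing, 65 mm up). Pan: 158 mm along x, 138 mm along y outside, walls 4 mm thick, rim 20 mm above the inner floor
- pan (a joint): how far the sprung pan is pressed down from its free position, in m; 0 when free, 0.010 at its stop. It begins to move at about 0.6 N and then yields 1 mm for each 1.5 N; the four balls alone hardly move it
- scoop_grip (a point): centre of the black grip bar of the aluminium scoop, 75 mm above the scoop's flat underside. The bar lies lengthwise above the trough: 122 mm long, 16 wide, 22 high (64 to 86 mm above the underside), joined to the back wall only. Scoop axes: x forward to the spout, z up. Scoop: 189 mm long, 56 wide, walls 40 high, 0.17 to 0.35 kg, at first flat on the counter
- scoop_lip (a point): middle of the spout's front edge, on the underside of its floor: 125 mm ahead of scoop_grip, 66 mm below it, 9 mm above the scoop's underside; scoop axes. Spout 48 mm wide outside, floor 3 mm thick, level over the last 30 mm. Behind it a 42 mm ramp drops 9 mm to the trough's floor: balls stay in while level and roll out when the nose dips well past 12 degrees
- ball1_center (a point): centre of a plain wooden ball, 30 mm diameter, 14 g; lies in the scoop at the start
- ball2_center (a point): second ball, like the first
- ball3_center (a point): third ball, like the first
- ball4_center (a point): fourth ball, like the first
- tape: bystander: roll of masking tape lying flat, 92 mm diameter, 24 mm high; origin under its centre
- tin: bystander: open empty steel tin, 72 mm diameter, 70 mm high; origin under its centre
There are look-alikes about, which are no part of the job. Leave any red look-alike of the part that bears scoop_grip alone.

How it is judged:
By the outcome, as a careful person would: the job done as asked, in the order asked, and still so for the second after the job is handed in, with the robot touching nothing.
It also fails if it takes over 70 s, if anything falls off the work surface, if the arm or the gripper's body presses on something with over 40 N, if the wrist force passes 120 N, or if a joint passes its speed limit or range.

ROBOT

A 6-joint arm with a two-finger parallel gripper is mounted at the origin on the work surface. World frame = base frame: x ahead of the robot, y to its left, z up, the work surface at z = 0. Lengths are in mm, angles in rad, forces in N, time in s.
With the tool pointing down it reaches from about 250 to 775 mm from the base axis. Payload 4 kg.
Tool frame: the origin (TCP) lies between the finger pads; the fingertips stand 25 mm ahead of it and the grasp point (between the pads) lies 6 mm ahead of it; x points along the fingers, y is the direction in which the jaws open and shut, and the axes are right-handed (so a half turn about x gives the same grasp; the last joint's range is limited). The gripper opens to 85 mm and grips with 20 to 120 N. Pads are 22 mm wide; open, the fingers measure 114 mm over their backs; the gripper's body (76 mm by 85 mm) begins 54 mm behind the grasp point. The pads swing forward as they close: fully open they stand 13 mm farther back than shut.
Start: joints at [-1.321, 0.087, 1.371, -0, 1.684, -0.103], TCP at [190.037, -516.141, 256.341] pointing down, gripper open.
Joint ranges: [-3.1, 3.1], [-0.76, 2.03], [0.27, 2.55], [-1.08, 4.22], [0.17, 2.65], [-2.57, 2.57]. Speed limits (rad/s): [2.79, 2.79, 3.14, 3.14, 3.14, 3.14].

INTERFACE

Orientations are given as a unit quaternion [x, y, z, w].
In Python, from cell import bot gives the robot as it stands. The module is installed in compiled form; this text tells all that it offers.
- The arm moves only by the tool move_arm, never from a script. Its argument "plan" is a list of rows, each a list of 4 numbers: the shift along the tool's x, y, z as a fraction of full scale, then the turn about the tool's x as a fraction of full scale. A call has 1 to 8 rows; each row is the pose to reach, as a shift and turn from the pose measured when the call began, along the tool's axes at that moment, turning the shorter way round; what a row does not reach only later rows make up. Full scale, the value 1, is 0.1 m for a shift and pi rad for a turn. A row lasts 1/8 s, in which the tool goes at most 62.5 mm and 10.7 degrees, less where a joint would pass 70% of its speed; a pose out of reach is approached as far as the arm can. A call with a number of a shift or a turn outside -1 to 1 is refused whole. A call with a gripper value outside its range is refused whole. "hand" is the closure in counts, from 0 (fully open) to 255 (shut), set as the call begins (left out, the last holds). The fingers move at their own pace and stop on an object; "force" is the grip in N (left out, the last holds). Time passes only in rows, so rows that repeat a pose let the fingers close. It gives the time, the measured TCP pose, the force and the opening at its end, in the units of the state.
- bot.sense(): the state, without advancing time (a new reading comes with each control period).
- bot.get_image(name): name is "side" or "top" or "wrist"; returns (picture, depth): 384x512x3 uint8, red, green, blue; 384x512 float32, mm along the optical axis (not along the pixel's ray), 0 where there is no reading.
- bot.camera_info(name): a dict with "intrinsics" (3x3 intrinsics, pixels), "k1" (the pictures are not rectified: a ray, as slopes to the right and down, at radius r is drawn at 1 + k1 r^2 times it, then the intrinsics apply), "cam_to_world" (4x4, takes a point from camera to world coordinates). Camera axes: x right, y down, z forward; pixel columns grow to the right and rows downward; lengths in mm; the calibration is good to about 2 mm. A picture is of the moment at which its call begins: read the wrist's pose just before it. camera_info takes no time and is no camera call; for the wrist camera it gives the pose at the moment of the call.
- bot.finish_job(): hands the job in, once; it reports no verdict.
The state is a dict: "time": time; "joint_positions": joint angles; "qvel": joint speeds; "joint_efforts": joint torques, N m; "tcp_pos": TCP position; "ee_rot": TCP orientation; "wrist_force": force on the tool from outside, world axes, zero at the start; "moment": the same for the moment, N m; "grip_width": finger opening in mm.
Only numpy, scipy, OpenCV 4.12 (cv2) and the standard library are available. Lean on these libraries where they do the work, as an engineer would, in place of code of your own. Each camera call takes 0.05 s, during which the arm holds its last target.

## Working session

There is one attempt and no reset: what is moved stays moved. The work goes in short steps, Python scripts to look and compute and a tool call to move; the robot and the scene stay as the last step left them, time stands still between calls to the robot, and variables do not carry over. Pictures are saved under pics/ and viewed, and the job is handed in when it is done.

Besides the shell and the picture viewer there is one more tool, called after "Request:" as a command line: name --pt "numbers of a row" for each row, then --argument value for the rest. move_arm: Moves the arm, as the interface text tells. Its arguments: {"type":"object","properties":{"plan":{"type":"array","items":{"type":"array","items":{"type":"number"}}},"hand":{"type":"number"},"force":{"type":"number"}},"required":["plan"]}

```bash
mkdir -p pics; ls; python3 - <<'E'
from cell import bot
import cv2,numpy as np
s=bot.sense();print(s)
for n in["top","side","wrist"]:
    p,d=bot.get_image(n);cv2.imwrite(f"pics/{n}0.png",p[:,:,::-1]);np.save(f"pics/{n}0.npy",d)
    c=bot.camera_info(n);print(n,c)
E
```

```text
pics
{'time': 0.0, 'joint_positions': array([-1.32113315e+00,  8.79959737e-02,  1.37232596e+00,  1.04658051e-05,
        1.68361413e+00, -1.03121526e-01]), 'qvel': array([ 5.23095906e-04, -8.21144964e-04, -7.77234429e-04, -2.90989236e-04,
        1.69042195e-05, -7.68973671e-04]), 'joint_efforts': array([-6.65393236e-04, -3.51864552e+01, -3.13275683e+01, -2.05893989e-04,
        1.07009007e-02, -4.01881195e-06]), 'tcp_pos': array([ 189.90375601, -515.67931344,  255.08030995]), 'ee_rot': array([-0.69607719, -0.12490932,  0.69619116, -0.12325619]), 'wrist_force': array([-0.13867966, -0.07176036, -0.5060334 ]), 'moment': array([ 0.01219973, -0.01713233, -0.01062128]), 'grip_width': 85.72970089861126}
top {'intrinsics': array([[381.62232214,   0.        , 253.1247008 ],
       [  0.        , 381.62232214, 186.99802074],
       [  0.        ,   0.        ,   1.        ]]), 'k1': -0.02474323630499809, 'cam_to_world': array([[ 2.68674704e-02, -9.90921594e-01,  1.31729018e-01,
         3.54524405e+02],
       [-9.99551790e-01, -2.83715148e-02, -9.55384377e-03,
        -1.67948851e+02],
     
[... 589 characters left out ...]
505e-01, -5.62372655e-01,
         8.36062543e+02],
       [ 0.00000000e+00,  0.00000000e+00,  0.00000000e+00,
         1.00000000e+00]])}
wrist {'intrinsics': array([[300.54397756,   0.        , 258.94113231],
       [  0.        , 300.54397756, 190.83377722],
       [  0.        ,   0.        ,   1.        ]]), 'k1': -0.05784727720627404, 'cam_to_world': array([[ 3.45147122e-01, -8.95676625e-01, -2.80422625e-01,
         2.61206560e+02],
       [-9.38546777e-01, -3.29968465e-01, -1.01246033e-01,
        -4.89221056e+02],
       [-1.84691752e-03,  2.98134528e-01, -9.54522075e-01,
         3.74129486e+02],
       [ 0.00000000e+00,  0.00000000e+00,  0.00000000e+00,
         1.00000000e+00]])}
```

View pics/top0.png

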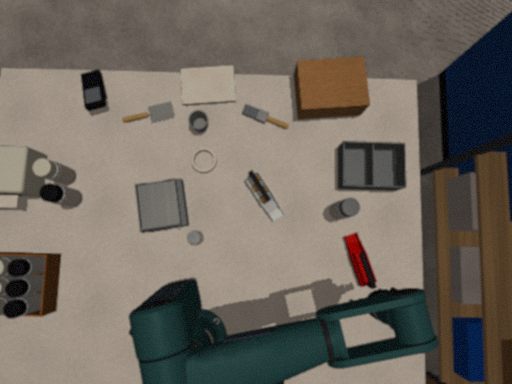

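View pics/side0.png

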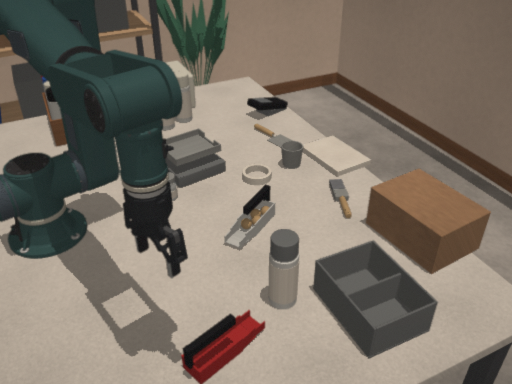

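View pics/wrist0.png

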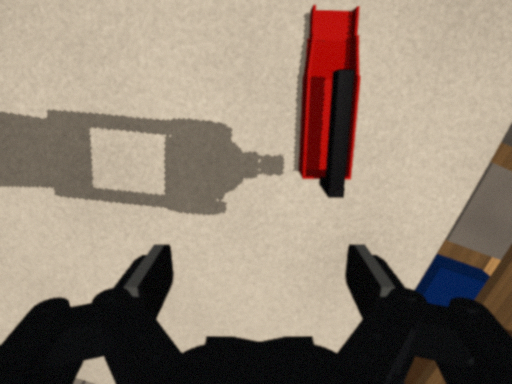

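```bash
cat > h.py <<'E'
import numpy as np,cv2
from cell import bot
def ray(c,u,v):
    K=c['intrinsics'];d=np.array([c['k1'],0,0,0,0.])
    p=cv2.undistortPoints(np.array([[[u,v]]],float),K,d)[0,0]
    return np.array([p[0],p[1],1.])
def at_z(c,u,v,z):
    T=c['cam_to_world'];r=T[:3,:3]@ray(c,u,v);o=T[:3,3]
    return o+r*(z-o[2])/r[2]
def at_d(c,d,u,v):
    T=c['cam_to_world'];return T[:3,:3]@(ray(c,u,v)*d[int(round(v)),int(round(u))])+T[:3,3]
def proj(c,P):
    T=c['cam_to_world'];q=T[:3,:3].T@(np.atleast_2d(P)-T[:3,3]).T
    q=q/q[2];r2=q[0]**2+q[1]**2;f=1+c['k1']*r2
    K=c['intrinsics'];return np.stack([K[0,0]*q[0]*f+K[0,2],K[1,1]*q[1]*f+K[1,2]],1)
def cloud(c,d):
    h,w=d.shape;v,u=np.mgrid[0:h,0:w]
    p=cv2.undistortPoints(np.stack([u.ravel(),v.ravel()],1).astype(float)[:,None],c['intrinsics'],np.array([c['k1'],0,0,0,0.]))[:,0]
    P=np.c_[p,np.ones(len(p))]*d.reshape(-1,1);T=c['cam_to_world']
    return (P@T[:3,:3].T+T[:3,3]).reshape(h,w,3)
def crop(src,dst,x0,y0,x1,y1,s):
    im=cv2.imread(src)[y0:y1,x0:x1];im=cv2.resize(im,None,fx=s,fy=s,interpolation=cv2.INTER_CUBIC)
    for x in range((x0//10+1)*10,x1,10):
        cv2.line(im,((x-x0)*s,0),((x-x0)*s,6),(0,255,255),1);cv2.putText(im,str(x),((x-x0)*s-10,18),0,.35,(0,0,255),1)
    for y in range((y0//10+1)*10,y1,10):
        cv2.line(im,(0,(y-y0)*s),(6,(y-y0)*s),(0,255,255),1);cv2.putText(im,str(y),(8,(y-y0)*s+4),0,.35,(0,0,255),1)
    cv2.imwrite(dst,im)
E
python3 - <<'E'
from h import *
crop('pics/top0.png','pics/top0_scoop.png',225,150,305,240,6)
crop('pics/side0.png','pics/side0_scoop.png',215,175,295,255,7)
crop('pics/top0.png','pics/top0_scale.png',125,165,205,245,7)
crop('pics/side0.png','pics/side0_scale.png',150,115,240,205,6)
E
```

```text
(no output)
```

View pics/top0_scoop.png

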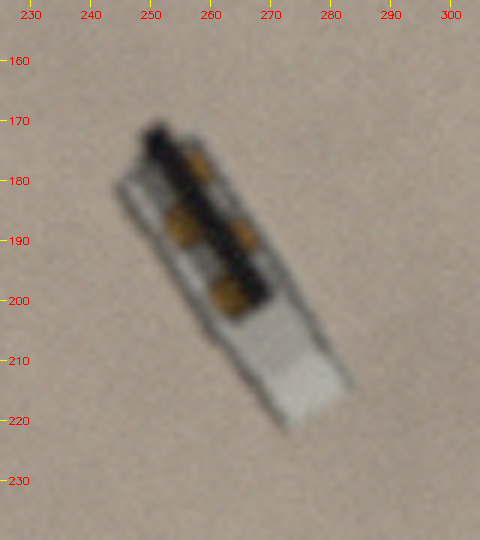

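View pics/side0_scoop.png

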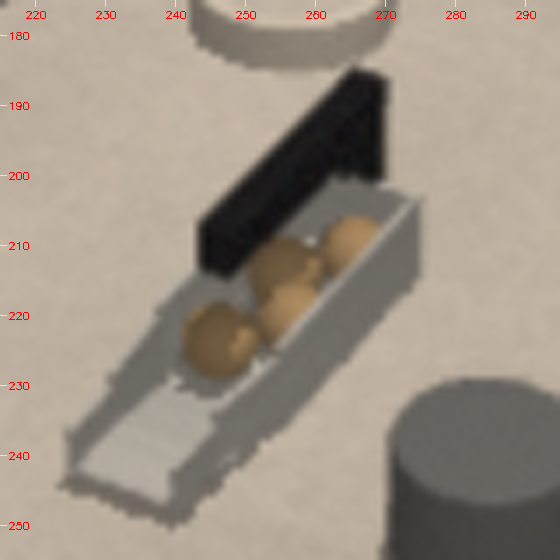

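View pics/top0_scale.png

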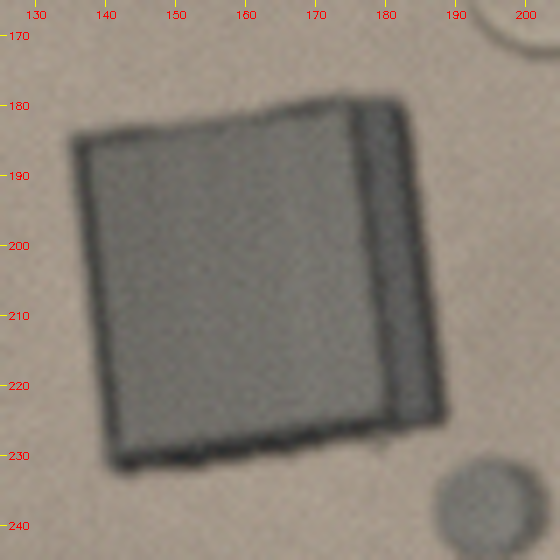

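View pics/side0_scale.png

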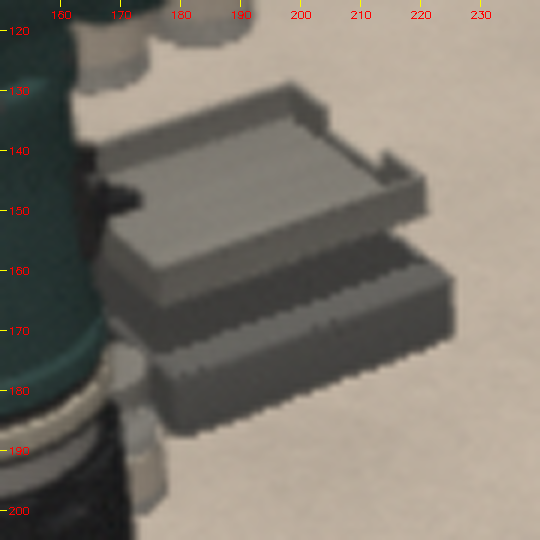

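```bash
python3 - <<'E'
from h import *
s=bot.camera_info('side');t=bot.camera_info('top')
ds=np.load('pics/side0.npy');dt=np.load('pics/top0.npy')
R=np.round
print('top cam')
for n,u,v in [('pan TL',136.5,184.5),('pan BL',141.5,230.5),('pan/house TR',176,180),('BR',181,226),('house TR',182,180),('house BR',187.5,225),('tape',204,161),('tin',198,121),('barrear',252,172),('barfront',267,199),('lip L',273,221),('lip R',283,214)]:
    print(n,R(at_d(t,dt,u,v)),R(dt[int(v),int(u)]))
print('side cam')
for n,u,v in [('pan far corner',199,130),('notch left top',204,133),('notch left bot',204,136.5),('notch right bot',214,146),('notch r top',215,141),('pan right corner',220.5,145),('pan near',176,160),('panfloor',190,148),('house right top',225.5,162),('house near top',176,175),('bar front top',245,206),('bar rear top',267,186),('lip L',224.5,244.5),('lip R',240,250),('shaker',283,245)]:
    print(n,R(at_d(s,ds,u,v)))
P=cloud(t,dt);Z=P[...,2]
m=np.zeros(Z.shape,bool);m[170:240,125:205]=1
print(np.histogram(Z[m],bins=np.arange(-10,120,5)))
Ps=cloud(s,ds);m=np.zeros(Z.shape,bool);m[115:200,165:240]=1
print(np.histogram(Ps[m][:,2],bins=np.arange(-10,120,3)))
E
```

```text
top cam
pan TL [524. 218.  90.] 1302.0
pan BL [369. 205.  40.] 1329.0
pan/house TR [550.  94.  42.] 1354.0
BR [389.  73.  12.] 1363.0
house TR [552.  74.  36.] 1361.0
house BR [394.  52.  -3.] 1355.0
tape [630.   2.   0.] 1407.0
tin [782.  32.  -2.] 1429.0
barrear [ 579. -175.   85.] 1318.0
barfront [ 487. -229.   83.] 1309.0
lip L [ 416. -256.    3.] 1379.0
lip R [ 442. -292.   10.] 1376.0
side cam
pan far corner [522. 215.  91.]
notch left top [530. 190.  90.]
notch left bot [527. 182.  81.]
notch right bot [526.  89.  92.]
notch r top [541. 120.  91.]
pan right corner [549.  94.  88.]
pan near [393.  61.  92.]
panfloor [463. 138.  76.]
house right top [577. 130.  -1.]
house near top [389.  63.  39.]
bar front top [ 485. -231.   85.]
bar rear top [ 580. -168.   81.]
lip L [ 414. -255.   -1.]
lip R [ 442. -292.   -2.]
shaker [ 444. -510.  183.]
(array([ 117, 1448, 1330,  136,   14,   15,   27,   28,   26,  126,  227,
         49,    8,    0,    1,   54,  854,  782,   92,   41,  116,   81,
          7,    0,    0]), array([-10,  -5,   0,   5,  10,  15,  20,  25,  30,  35,  40,  45,  50,
        55,  60,  65,  70,  75,  80,  85,  90,  95, 100, 105, 110, 115]))
(array([  11,  356, 1709, 1120,  157,   57,   66,   65,   69,   64,   64,
         66,   65,   59,   72,  132,  370,  201,   22,    5,    9,    2,
          3,    4,    4,    9,  107,  438,  251,   93,   81,   81,   77,
         97,   82,   16,    0,    0,    0,    0,    0,    0,    0]), array([-10,  -7,  -4,  -1,   2,   5,   8,  11,  14,  17,  20,  23,  26,
        29,  32,  35,  38,  41,  44,  47,  50,  53,  56,  59,  62,  65,
        68,  71,  74,  77,  80,  83,  86,  89,  92,  95,  98, 101, 104,
       107, 110, 113, 116, 119]))
```

```bash
python3 - <<'E'
from h import *
s=bot.camera_info('side');t=bot.camera_info('top')
ds=np.load('pics/side0.npy');dt=np.load('pics/top0.npy')
Pt=cloud(t,dt);Ps=cloud(s,ds)
def rect(X,n):
    r=cv2.minAreaRect(X[:,:2].astype(np.float32));print(n,len(X),r, 'medz',np.median(X[:,2]))
a=Pt[170:240,125:205].reshape(-1,3);rect(a[a[:,2]>66],'pan top')
g=a[(a[:,2]>66)];
# robust: percentiles in rotated frame
for yaw in np.radians([10,11,12,13,14]):
    R=np.array([[np.cos(yaw),np.sin(yaw)],[-np.sin(yaw),np.cos(yaw)]]);q=g[:,:2]@R.T
    lo=np.percentile(q,1,0);hi=np.percentile(q,99,0);print(np.degrees(yaw),hi-lo,R.T@((lo+hi)/2))
b=Ps[115:200,172:240].reshape(-1,3);rect(b[(b[:,2]>66)&(b[:,2]<100)],'pan side')
f=b[(b[:,2]>68)&(b[:,2]<79)];print('floor z',np.median(f[:,2]));f=a[(a[:,2]>66)&(a[:,2]<82)];print('floor z top',np.median(f[:,2]))
for n,P,w in(('top',Pt,(165,205,240,285)),('side',Ps,(180,216,240,275))):
    q=P[w[0]:w[1],w[2]:w[3]].reshape(-1,3);q=q[(q[:,2]>66)&(q[:,2]<95)]
    rect(q,'bar '+n)
    e=q[:,:2]-q[:,:2].mean(0);print(q.mean(0),np.linalg.svd(e)[2][0])
fl=Pt[240:280,200:260].reshape(-1,3);print('table z',np.median(Pt[120:150,230:290,2]),np.median(Ps[200:230,180:200,2]))
print(bot.sense()['tcp_pos'],cv2.Rodrigues(np.eye(3))[0].T)
from scipy.spatial.transform import Rotation as Ro
print(Ro.from_quat(bot.sense()['ee_rot']).as_matrix())
E
```

```text
pan top 2048 ((447.1480712890625, 29.202728271484375), (207.37586975097656, 383.12762451171875), 3.2608234882354736) medz 75.41928289709097
10.0 [225.61078541 280.76991378] [437.03976063  65.71046391]
11.0 [229.17129375 278.47759472] [436.27123251  66.33806731]
12.000000000000002 [232.90532701 275.8192531 ] [435.62985585  66.82460625]
13.0 [237.11979038 273.70925332] [435.17538578  67.63257282]
14.0 [241.36127145 271.86424402] [434.6990057   68.60519992]
pan side 1204 ((435.5829772949219, 124.10354614257812), (247.95726013183594, 165.35232543945312), 25.14555549621582) medz 74.92185253246083
floor z 73.25189840065639
floor z top 74.87288505087622
bar top 183 ((535.7711181640625, -203.00909423828125), (121.78691101074219, 16.820858001708984), 34.68326950073242) medz 85.37624204104532
[ 535.12693448 -202.92866257   84.5025791 ] [-0.82126053 -0.57055336]
bar side 289 ((531.8018188476562, -203.61285400390625), (126.6691665649414, 18.127840042114258), 34.387847900390625) medz 82.20971286527447
[ 527.97494419 -209.0851136    79.71409911] [-0.82683839 -0.56243957]
table z -0.3202517266807945 -1.8133089520575254
[ 189.94242442 -515.78832193  255.39355099] [[0. 0. 0.]]
[[-4.08442636e-04  3.45515640e-01 -9.38412903e-01]
 [ 1.69466546e-03 -9.38411394e-01 -3.45515822e-01]
 [-9.99998481e-01 -1.73141932e-03 -2.02246196e-04]]
```

Request:
move_arm --pt "0 -0.2 -0.5 0" --pt "0 -0.4 -1 0" --hand 0

```text
time: 0.4
tcp_pos: [270.4, -443.0, 254.7]
ee_rot: [-0.696, -0.124, 0.696, -0.122]
wrist_force: [0.3, 0.2, -0.1]
grip_width: 85.6
```

Request:
move_arm --pt "0 -0.2 -0.5 0" --pt "0 -0.4 -1 0"

```text
time: 0.65
tcp_pos: [351.5, -369.6, 254.4]
ee_rot: [-0.696, -0.125, 0.696, -0.122]
wrist_force: [1.3, -0.3, -0.4]
grip_width: 85.4
```

Request:
move_arm --pt "0 -0.2 -0.5 0" --pt "0 -0.4 -1 0"

```text
time: 0.9
tcp_pos: [432.6, -296.2, 254.2]
ee_rot: [-0.696, -0.125, 0.697, -0.122]
wrist_force: [0.6, -0.9, -0.1]
grip_width: 85.3
```

Request:
move_arm --pt "0 -0.2 -0.5 0" --pt "0 -0.4 -1 0" --pt "0 -0.4 -1 0"

```text
time: 1.27
tcp_pos: [514.7, -221.4, 253.5]
ee_rot: [-0.696, -0.127, 0.696, -0.123]
wrist_force: [0.1, -0.5, 0.5]
grip_width: 85.5
```

Request:
move_arm --pt "0.3 -0.1 -0.32 -0.04" --pt "0.6 -0.2 -0.65 -0.08" --pt "0.6 -0.2 -0.65 -0.08"

```text
time: 1.65
tcp_pos: [567.4, -178.4, 189.2]
ee_rot: [-0.672, -0.216, 0.677, -0.208]
wrist_force: [-0.5, 0.4, 0.3]
grip_width: 85.4
```

```bash
python3 - <<'E'
from h import *
from scipy.spatial.transform import Rotation as Ro
st=bot.sense();print(st['tcp_pos'],st['joint_positions']);print(Ro.from_quat(st['ee_rot']).as_matrix().round(4))
for n in["wrist","side"]:
    p,d=bot.get_image(n);cv2.imwrite(f"pics/{n}1.png",p[:,:,::-1]);np.save(f"pics/{n}1.npy",d)
c=bot.camera_info('wrist');np.savez('pics/wc1.npz',**c)
E
```

```text
[ 567.37574169 -178.44225338  189.22985807] [-0.40194362  0.2155886   1.35820913  0.00380599  1.57974133  0.5597419 ]
[[-0.0095  0.5721 -0.8201]
 [ 0.0082 -0.8201 -0.5722]
 [-0.9999 -0.0121  0.0031]]
```

View pics/wrist1.png

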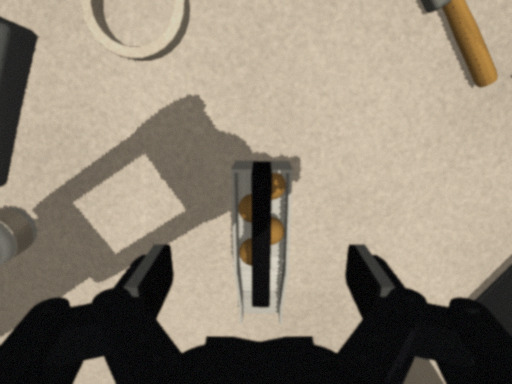

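View pics/side1.png

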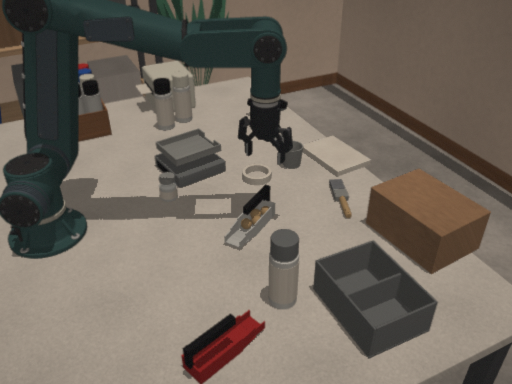

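```bash
python3 - <<'E'
from h import *
c=dict(np.load('pics/wc1.npz'));d=np.load('pics/wrist1.npy')
crop('pics/wrist1.png','pics/w1c.png',215,140,315,330,4)
r=[at_z(c,u,v,86) for u,v in((252.5,163),(271.5,163),(252,306),(269.5,306))]
print(np.round(r,1));m0=(r[0]+r[1])/2;m1=(r[2]+r[3])/2;print(m0,m1,(m0+m1)/2,np.degrees(np.arctan2(*(m1-m0)[1::-1])),np.linalg.norm(m1-m0))
# side reprojection with scale model
s=bot.camera_info('side');im=cv2.imread('pics/side1.png')
cv2.imwrite('pics/s1sc.png',cv2.resize(im[120:195,145:240],None,fx=8,fy=8,interpolation=cv2.INTER_CUBIC))
crop('pics/side1.png','pics/s1sc.png',145,120,240,195,8)
E
```

```text
[[ 587.3 -159.5   86. ]
 [ 595.6 -171.4   86. ]
 [ 478.5 -233.2   86. ]
 [ 487.5 -246.1   86. ]]
[ 591.42082318 -165.4275741    86.        ] [ 483.01260305 -239.64948634   86.        ] [ 537.21671311 -202.53853022   86.        ] -145.60242716843092 131.38201721665828
```

View pics/w1c.png

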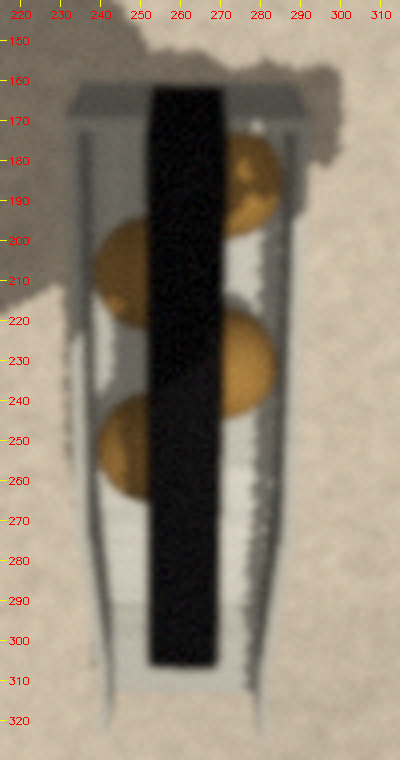

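View pics/s1sc.png

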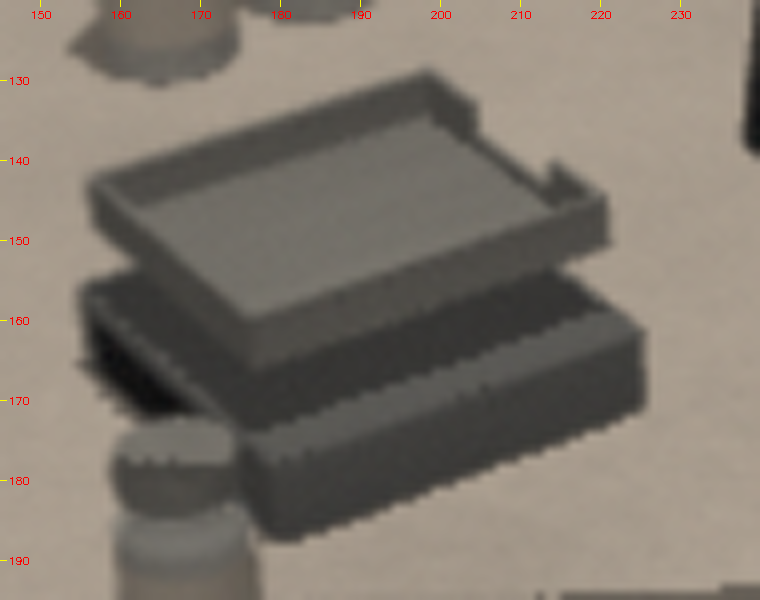

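```bash
cat > fit.py <<'E'
from h import *
from scipy.optimize import least_squares
s=bot.camera_info('side');t=bot.camera_info('top')
obs=[(s,'p',1,1,198,128.5),(s,'p',-1,1,156,142),(s,'p',1,-1,221,144.5),(s,'p',-1,-1,176.5,160.5),
(s,'h',-1,-1,176,176),(s,'h',1,-1,225.5,161.5),(s,'h',-1,1,155,156),(s,'b',-1,-1,180,187.5),(s,'b',1,-1,225.5,171.5),
(t,'p',1,1,136,184),(t,'p',-1,1,141,231),(t,'p',1,-1,176,179.5),(t,'p',-1,-1,181,226.5)]
def pt(x,k,a,b,):
    if k=='p': l=np.array([79*a,69*b,85+x[3]])
    elif k=='h': l=np.array([85*a,85*b,42.])
    else: l=np.array([85*a,85*b,0.])
    c,q=np.cos(x[2]),np.sin(x[2]);return np.array([x[0]+c*l[0]-q*l[1],x[1]+q*l[0]+c*l[1],l[2]])
def res(x): return np.concatenate([(proj(c,pt(x,k,a,b))[0]-[u,v]) for c,k,a,b,u,v in obs])
def resb(y): # per-camera pixel offset
    x=y[:4];return np.concatenate([res(x)-np.tile([0,0],len(obs))])
r=least_squares(res,[458,140,.21,10],loss='soft_l1',x_scale=[1,1,.01,1])
print(r.x,np.degrees(r.x[2]));print(res(r.x).reshape(-1,2).round(1))
for cam in(s,t):
    o=obs;obs2=[k for k in obs if k[0] is cam]
    f=lambda x:np.concatenate([(proj(c,pt(x,k,a,b))[0]-[u,v]) for c,k,a,b,u,v in obs2])
    g=(lambda x:f(x)) if cam is s else (lambda x:np.r_[f(x),x[3]-r.x[3]])
    print(least_squares(g,r.x,x_scale=[1,1,.01,1]).x)
E
python3 fit.py
```

```text
[4.57001746e+02 1.39056283e+02 1.65946323e-01 8.20733884e+00] 9.508023909094359
[[ 0.8  0.1]
 [-0.8  0.1]
 [-0.2  0.5]
 [-1.2 -0.3]
 [ 1.7  1.8]
 [ 0.3 -0.7]
 [-1.8 -1.3]
 [-1.   1.9]
 [ 0.8  0.6]
 [-0.3  0.4]
 [-0.6 -0.4]
 [-0.  -0.5]
 [ 0.2 -1.6]]
[4.58613174e+02 1.42384226e+02 1.65289933e-01 6.44866092e+00]
[4.55246493e+02 1.38398682e+02 1.54007476e-01 8.21886811e+00]
```

Request:
move_arm --pt "-0.2 -0.49 -0.25 0" --pt "-0.4 -0.97 -0.49 0"

```text
time: 2.0
tcp_pos: [552.5, -73.9, 235.7]
ee_rot: [-0.675, -0.211, 0.676, -0.208]
wrist_force: [0.0, 0.3, 0.6]
grip_width: 85.3
```

Request:
move_arm --pt "0 -0.49 -0.25 0" --pt "0 -0.97 -0.49 0"

```text
time: 2.25
tcp_pos: [537.9, 33.7, 239.1]
ee_rot: [0.677, 0.209, -0.674, 0.208]
wrist_force: [1.1, 0.9, -0.6]
grip_width: 85.2
```

Request:
move_arm --pt "0 -0.49 -0.25 0" --pt "0 -0.97 -0.49 0" --pt "0 -0.97 -0.49 0" --pt "0 -0.97 -0.49 0"

```text
time: 2.75
tcp_pos: [524.1, 140.3, 240.8]
ee_rot: [0.678, 0.208, -0.674, 0.208]
wrist_force: [1.0, 0.0, 0.1]
grip_width: 85.3
```

```bash
python3 - <<'E'
from h import *
from scipy.spatial.transform import Rotation as Ro
st=bot.sense();print(st['time'],st['tcp_pos'],st['joint_positions']);print(Ro.from_quat(st['ee_rot']).as_matrix().round(4))
c=bot.camera_info('wrist');np.savez('pics/wc2.npz',**c)
for n in["wrist"]:
    p,d=bot.get_image(n);cv2.imwrite(f"pics/{n}2.png",p[:,:,::-1]);np.save(f"pics/{n}2.npy",d)
E
```

```text
2.75 [524.10070945 140.28119899 240.8410645 ] [1.56169429e-01 6.98221097e-02 1.41985769e+00 1.53132063e-03
 1.64557337e+00 1.13030152e+00]
[[ 0.006   0.562  -0.8271]
 [ 0.0025 -0.8271 -0.562 ]
 [-1.      0.0013 -0.0064]]
```

View pics/wrist2.png

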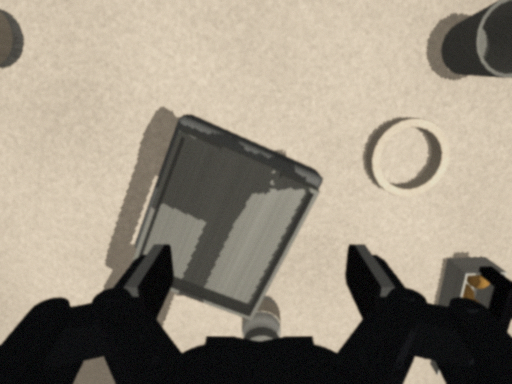

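```bash
python3 - <<'E'
from h import *
crop('pics/wrist2.png','pics/w2c.png',130,100,330,230,4)
E
```

```text
(no output)
```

View pics/w2c.png

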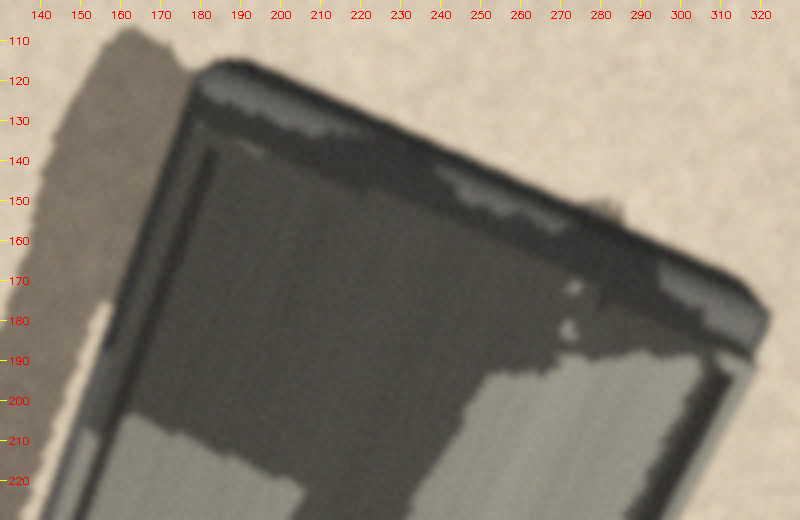

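```bash
python3 - <<'E'
from h import *
c=dict(np.load('pics/wc2.npz'));d=np.load('pics/wrist2.npy');im=cv2.imread('pics/wrist2.png')
P=cloud(c,d);z=P[...,2]
hm=np.full((300,320),np.nan);x=P[:300].reshape(-1,3)
r=np.round((x[:,0]-350)).astype(int);q=np.round((x[:,1]-20)).astype(int)
# image: row = 620-x? scale 2
vis=cv2.applyColorMap(np.clip((z-20)*3.0,0,255).astype(np.uint8),cv2.COLORMAP_JET)
cv2.imwrite('pics/w2z.png',cv2.resize(vis[100:330,120:340],None,fx=2.5,fy=2.5,interpolation=cv2.INTER_NEAREST))
m=np.zeros(z.shape,bool);m[110:310,130:330]=1
for lo,hi in((36,48),(66,80),(80,86),(88,100)):
    k=m&(z>lo)&(z<hi);print(lo,k.sum(),np.median(z[k]))
k=m&(z>66)&(z<100)
g=P[k][:,:2].astype(np.float32);print(cv2.minAreaRect(g))
k=m&(z>88)&(z<100);rim=P[k];print(cv2.minAreaRect(rim[:,:2].astype(np.float32)))
print('table',np.median(z[20:80,200:350]))
E
```

```text
36 2269 42.27337351466991
66 16466 75.69947297757977
80 1009 82.34587544290594
88 2635 95.23707877119398
((459.98077392578125, 145.11050415039062), (160.07749938964844, 138.49148559570312), 9.968120574951172)
((459.9391784667969, 145.1104278564453), (160.00552368164062, 138.48448181152344), 9.981064796447754)
table 1.126043013966239
```

View pics/w2z.png

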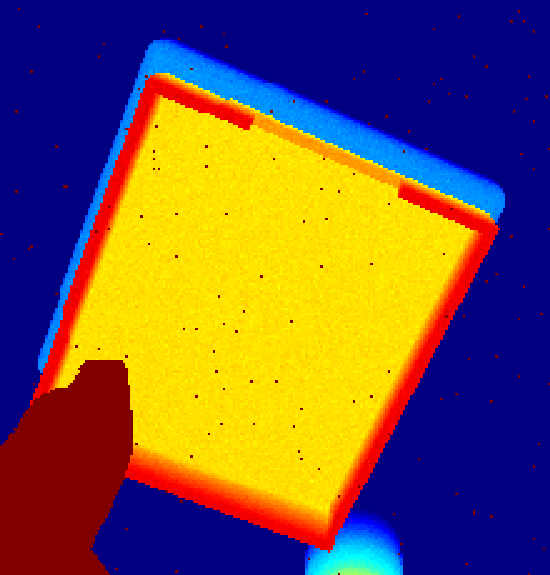

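```bash
python3 - <<'E'
from h import *
c=dict(np.load('pics/wc2.npz'));d=np.load('pics/wrist2.npy')
P=cloud(c,d).reshape(-1,3)
for yaw in (9.97,9.5):
    a=np.radians(yaw);R=np.array([[np.cos(a),np.sin(a)],[-np.sin(a),np.cos(a)]])
    L=(P[:,:2]-[460,145.1])@R.T;z=P[:,2]
    k=(L[:,0]>77)&(L[:,0]<79)&(abs(L[:,1])<60)
    for y0 in range(-45,46,3):
        q=k&(abs(L[:,1]-y0)<1.5)
        if q.sum(): print(y0,np.median(z[q]).round(1),end='; ')
    q=k&(z>88);print();print('rim left edge',np.sort(L[q&(L[:,1]>0),1])[:5],np.sort(L[q&(L[:,1]<0),1])[-5:])
    q=(z>88)&(z<100)&(abs(L[:,0])<60)&(abs(abs(L[:,1])-65)<8)
    for sg in(1,-1):
        w=q&(L[:,1]*sg>0);print(sg,np.polyfit(L[w,0],L[w,1],1))
    q=(z>80)&(z<100)&(abs(L[:,1])<60)&(L[:,0]>70);print(np.polyfit(L[q,1],L[q,0],1),np.percentile(L[q,0],[1,99]))
E
```

```text
-45 94.4; -42 94.6; -39 95.1; -36 94.4; -33 94.6; -30 94.6; -27 296.8; -24 298.4; -21 299.8; -18 81.1; -15 81.5; -12 81.1; -9 81.1; -6 81.1; -3 80.6; 0 81.5; 3 81.0; 6 80.3; 9 81.4; 12 81.4; 15 81.4; 18 62.9; 21 80.9; 24 80.7; 27 81.1; 30 81.6; 33 94.5; 36 94.6; 39 94.8; 42 94.7; 45 84.7; 
rim left edge [29.81128559 30.06788539 30.30147309 30.81639895 31.19590516] [-20.3600616  -20.33774597 -19.8863974  -19.7745812  -19.16372992]
1 [3.91267475e-03 6.63507685e+01]
-1 [ 4.09034958e-03 -6.60884401e+01]
[-3.36673674e-03  7.79956327e+01] [75.19821674 79.86147014]
-45 94.9; -42 95.1; -39 95.0; -36 94.8; -33 94.7; -30 94.4; -27 295.7; -24 297.8; -21 300.7; -18 81.6; -15 62.4; -12 81.4; -9 81.1; -6 81.1; -3 81.1; 0 80.9; 3 80.9; 6 80.2; 9 81.4; 12 81.3; 15 80.9; 18 81.6; 21 79.9; 24 81.0; 27 80.8; 30 80.9; 33 94.5; 36 94.3; 39 95.0; 42 94.6; 45 85.4; 
rim left edge [30.44616388 30.9431381  31.30412181 31.83207134 32.19488533] [-19.54623165 -19.2507396  -19.14166044 -18.65986916 -18.52987105]
1 [1.22166228e-02 6.63570869e+01]
-1 [ 1.21990118e-02 -6.60922308e+01]
[-1.18806905e-02  7.80045039e+01] [74.96023884 80.17687024]
```

Request:
move_arm --pt "0 0.48 0.24 0" --pt "0 0.97 0.47 0"

```text
time: 3.05
tcp_pos: [539.9, 30.4, 240.9]
ee_rot: [0.679, 0.207, -0.674, 0.207]
wrist_force: [0.2, -0.6, -1.0]
grip_width: 85.5
```

Request:
move_arm --pt "0 0.48 0.24 0" --pt "0 0.97 0.47 0"

```text
time: 3.3
tcp_pos: [554.9, -80.4, 241.4]
ee_rot: [0.679, 0.205, -0.674, 0.206]
wrist_force: [1.0, 0.7, -0.3]
grip_width: 85.3
```

Request:
move_arm --pt "0.25 0.48 0.24 0" --pt "0.5 0.97 0.47 0" --pt "0.5 0.97 0.47 0" --pt "0.5 0.97 0.47 0"

```text
time: 3.8
tcp_pos: [569.8, -188.4, 191.6]
ee_rot: [0.68, 0.205, -0.674, 0.205]
wrist_force: [-0.1, -0.0, -0.4]
grip_width: 85.4
```

```bash
cat > st.py <<'E'
from h import *
from scipy.spatial.transform import Rotation as Ro
def state(tgt=None):
    st=bot.sense();M=Ro.from_quat(st['ee_rot']).as_matrix()
    print('t',round(st['time'],2),'tcp',st['tcp_pos'].round(1),'q',st['joint_positions'].round(3),'F',st['wrist_force'].round(2),'M',st['moment'].round(3),'w',round(st['grip_width'],2))
    print(M.round(4).tolist(),'yaw z',np.degrees(np.arctan2(M[1,2],M[0,2])).round(2))
    if tgt is not None: print('shift needed',((np.array(tgt)-st['tcp_pos'])@M/100).round(3))
    return st,M
E
python3 -c "
from st import *
state([571.6,-178.8,82])"
```

```text
t 3.8 tcp [ 569.8 -188.4  191.6] q [-0.416  0.214  1.355  0.005  1.566  0.567] F [-0.14 -0.01 -0.45] M [ 0.031 -0.003 -0.004] w 85.42
[[0.0077, 0.5546, -0.8321], [0.0016, -0.8321, -0.5546], [-1.0, 0.003, -0.0073]] yaw z -146.32
shift needed [ 1.097 -0.073 -0.06 ]
```

Request:
move_arm --pt "0.4 -0.07 -0.06 -0.004" --pt "0.8 -0.07 -0.06 -0.004" --pt "0.8 -0.07 -0.06 -0.004" --pt "0.8 -0.07 -0.06 -0.004"

```text
time: 4.3
tcp_pos: [572.7, -179.0, 114.3]
ee_rot: [0.679, 0.208, -0.672, 0.211]
wrist_force: [-0.3, 0.9, 0.5]
grip_width: 85.7
```

```bash
python3 -c "
from st import *
state([571.6,-178.8,82])
p,d=bot.get_image('wrist');cv2.imwrite('pics/wrist3.png',p[:,:,::-1])"
```

```text
t 4.3 tcp [ 572.7 -179.   114.3] q [-0.4    0.258  1.46   0.005  1.414  0.569] F [-0.35  0.89  0.46] M [-0.034  0.044 -0.003] w 85.69
[[0.0112, 0.5657, -0.8245], [0.0002, -0.8246, -0.5657], [-0.9999, 0.0062, -0.0094]] yaw z -145.55
shift needed [ 0.323 -0.009  0.011]
```

View pics/wrist3.png

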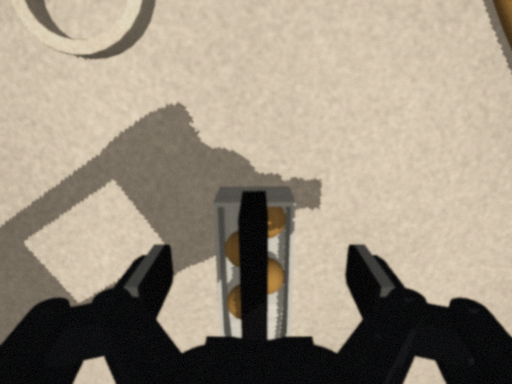

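Request:
move_arm --pt "0.2 -0.03 0.01 0" --pt "0.32 -0.03 0.01 0" --pt "0.32 -0.03 0.01 0" --pt "0.32 -0.03 0.01 0"

```text
time: 4.85
tcp_pos: [571.5, -177.7, 83.8]
ee_rot: [0.68, 0.208, -0.671, 0.211]
wrist_force: [-0.4, 0.2, -0.3]
grip_width: 85.6
```

```bash
python3 -c "
from st import *
state([570.4,-177,82])
p,d=bot.get_image('wrist');cv2.imwrite('pics/wrist4.png',p[:,:,::-1])"
```

```text
t 4.85 tcp [ 571.5 -177.7   83.8] q [-0.398  0.278  1.499  0.005  1.352  0.57 ] F [-0.37  0.17 -0.26] M [-0.011 -0.015 -0.008] w 85.58
[[0.0139, 0.5655, -0.8246], [-0.001, -0.8247, -0.5656], [-0.9999, 0.0087, -0.0109]] yaw z -145.56
shift needed [ 0.018 -0.012  0.005]
```

View pics/wrist4.png

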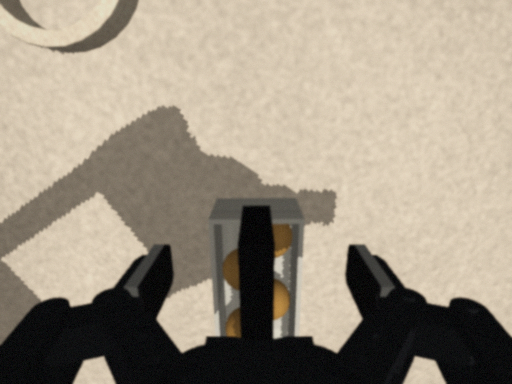

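Request:
move_arm --pt "0.01 -0.01 0 0" --pt "0.01 -0.01 0 0" --pt "0.01 -0.01 0 0" --pt "0.01 -0.01 0 0" --pt "0.01 -0.01 0 0" --pt "0.01 -0.01 0 0" --pt "0.01 -0.01 0 0" --hand 255 --force 30

```text
time: 5.78
tcp_pos: [571.0, -176.8, 83.0]
ee_rot: [0.68, 0.208, -0.671, 0.211]
wrist_force: [0.1, 0.6, 1.5]
grip_width: 15.4
```

Request:
move_arm --pt "0 0 0 0" --pt "0 0 0 0" --hand 255 --force 110

```text
time: 6.02
tcp_pos: [571.4, -176.9, 83.2]
ee_rot: [0.68, 0.207, -0.67, 0.211]
wrist_force: [1.2, -0.2, 1.4]
grip_width: 13.9
```

```bash
python3 -c "
from st import *
state([571.5,-177,110])
p,d=bot.get_image('wrist');cv2.imwrite('pics/wrist5.png',p[:,:,::-1])"
```

```text
t 6.03 tcp [ 571.4 -176.9   83.2] q [-0.397  0.277  1.502  0.005  1.349  0.571] F [ 1.19 -0.24  1.38] M [ 0.081 -0.031  0.011] w 13.9
[[0.0151, 0.5655, -0.8246], [-0.0013, -0.8247, -0.5656], [-0.9999, 0.0096, -0.0117]] yaw z -145.56
shift needed [-0.268  0.004 -0.004]
```

View pics/wrist5.png

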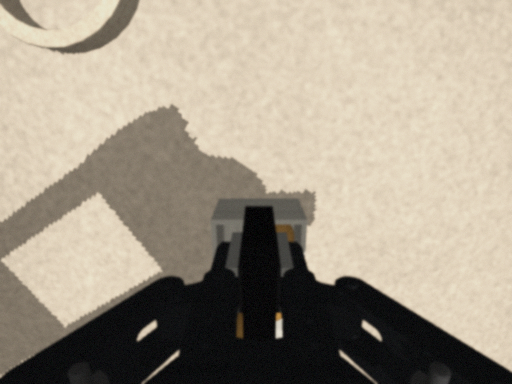

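Request:
move_arm --pt "-0.03 0 0 0" --pt "-0.1 0 0 0" --pt "-0.2 0 0 0" --pt "-0.27 0 0 0" --pt "-0.27 0 0 0" --pt "-0.27 0 0 0"

```text
time: 6.82
tcp_pos: [570.8, -176.8, 110.1]
ee_rot: [0.68, 0.207, -0.671, 0.211]
wrist_force: [1.0, 0.5, -3.8]
grip_width: 14.1
```

```bash
python3 -c "
from st import *
state()
p,d=bot.get_image('side');cv2.imwrite('pics/side6.png',p[:,:,::-1])
p,d=bot.get_image('wrist');cv2.imwrite('pics/wrist6.png',p[:,:,::-1])
crop('pics/side6.png','pics/side6c.png',200,150,310,260,6)"
```

```text
t 6.83 tcp [ 570.8 -176.8  110.1] q [-0.398  0.253  1.474  0.005  1.4    0.571] F [ 1.02  0.49 -3.83] M [ 0.086 -0.118  0.004] w 14.08
[[0.0148, 0.5654, -0.8247], [-0.0012, -0.8247, -0.5655], [-0.9999, 0.0094, -0.0116]] yaw z -145.56
```

View pics/side6c.png

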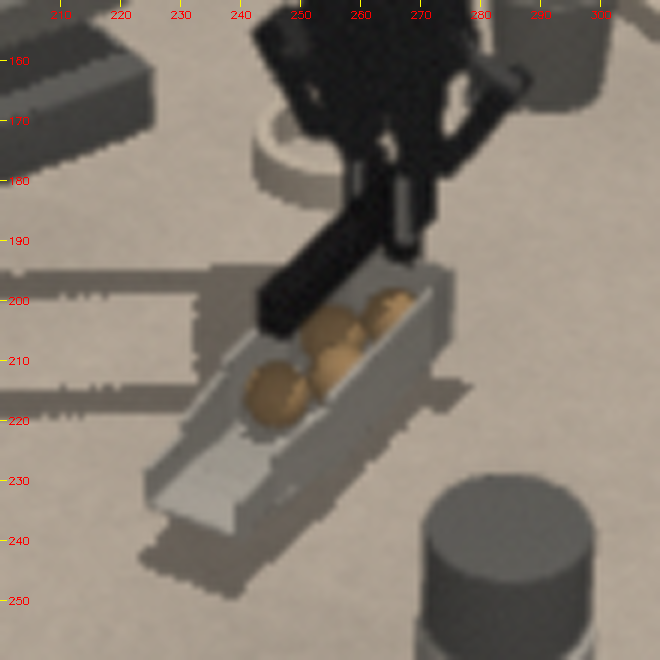

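View pics/wrist6.png

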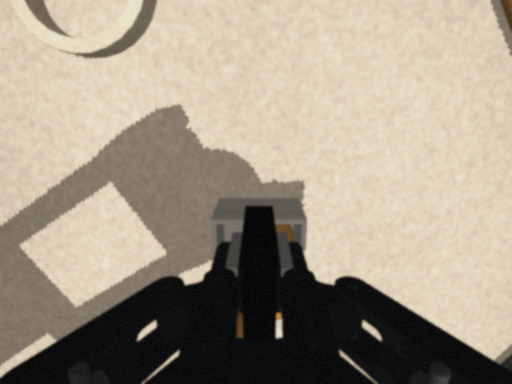

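Request:
move_arm --pt "-0.05 -0.04 -0.06 0" --pt "-0.15 -0.14 -0.18 0" --pt "-0.26 -0.26 -0.34 0" --pt "-0.38 -0.38 -0.5 0" --pt "-0.5 -0.5 -0.66 0" --pt "-0.58 -0.56 -0.74 0" --pt "-0.6 -0.58 -0.77 0"

```text
time: 7.8
tcp_pos: [601.1, -84.6, 171.1]
ee_rot: [0.68, 0.208, -0.67, 0.212]
wrist_force: [-0.2, 0.1, -2.4]
grip_width: 14.1
```

Request:
move_arm --pt "-0.02 -0.04 -0.06 0" --pt "-0.06 -0.14 -0.18 0" --pt "-0.1 -0.26 -0.34 0" --pt "-0.13 -0.38 -0.5 0" --pt "-0.15 -0.5 -0.66 0" --pt "-0.15 -0.56 -0.74 0" --pt "-0.15 -0.58 -0.77 0"

```text
time: 8.68
tcp_pos: [631.6, 7.7, 186.1]
ee_rot: [0.68, 0.208, -0.67, 0.212]
wrist_force: [0.5, 0.2, -1.6]
grip_width: 14.1
```

Request:
move_arm --pt "0 -0.04 -0.06 0.005" --pt "0 -0.14 -0.18 0.015" --pt "0 -0.26 -0.34 0.03" --pt "0 -0.38 -0.5 0.045" --pt "0 -0.5 -0.66 0.058" --pt "0 -0.56 -0.74 0.066" --pt "0 -0.58 -0.77 0.068" --pt "0 -0.58 -0.77 0.068"

```text
time: 9.68
tcp_pos: [662.1, 98.9, 186.2]
ee_rot: [0.699, 0.135, -0.689, 0.139]
wrist_force: [-0.0, -0.1, -1.9]
grip_width: 13.9
```

```bash
python3 -c "
from st import *
state([692.8,187.1,185])
p,d=bot.get_image('side');cv2.imwrite('pics/side7.png',p[:,:,::-1])"
```

```text
t 9.68 tcp [662.1  98.9 186.2] q [ 0.065  0.365  1.177 -0.003  1.585  1.246] F [-0.04 -0.14 -1.89] M [ 0.007 -0.088 -0.025] w 13.86
[[0.0147, 0.3797, -0.925], [-0.0022, -0.9251, -0.3797], [-0.9999, 0.0077, -0.0128]] yaw z -157.68
shift needed [ 0.015 -0.7   -0.619]
```

View pics/side7.png

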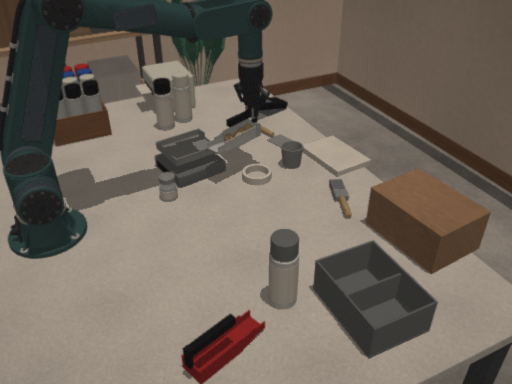

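Request:
move_arm --pt "0 -0.05 -0.05 0.005" --pt "0 -0.16 -0.14 0.015" --pt "0 -0.31 -0.27 0.03" --pt "0 -0.46 -0.41 0.045" --pt "0 -0.6 -0.53 0.058" --pt "0 -0.68 -0.6 0.066" --pt "0 -0.7 -0.62 0.067" --pt "0 -0.7 -0.62 0.067"

```text
time: 10.72
tcp_pos: [692.8, 186.7, 186.4]
ee_rot: [0.709, 0.062, -0.699, 0.064]
wrist_force: [0.0, 0.1, -2.5]
grip_width: 13.9
```

```bash
python3 -c "
from st import *
state([692.8,187.1,165])
for n in ['side','top']:
  p,d=bot.get_image(n);cv2.imwrite(f'pics/{n}8.png',p[:,:,::-1]);np.save(f'pics/{n}8.npy',d)
crop('pics/side8.png','pics/side8c.png',150,70,290,190,5)
crop('pics/top8.png','pics/top8c.png',120,120,220,240,5)"
```

```text
t 10.72 tcp [692.8 186.7 186.4] q [ 0.186  0.476  1.025 -0.005  1.627  1.578] F [ 0.04  0.07 -2.47] M [-0.045 -0.079 -0.033] w 13.93
[[0.0146, 0.1777, -0.984], [-0.0026, -0.9841, -0.1778], [-0.9999, 0.0052, -0.0139]] yaw z -169.76
shift needed [ 0.214 -0.005  0.003]
```

View pics/side8c.png

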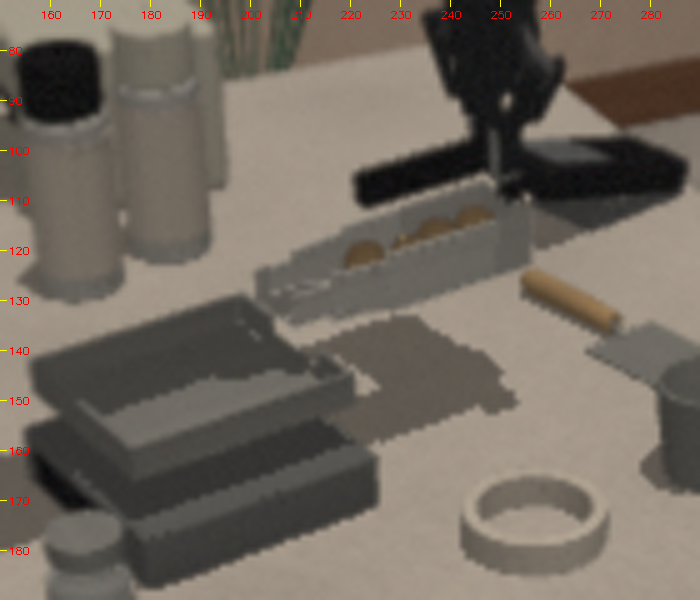

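View pics/top8c.png

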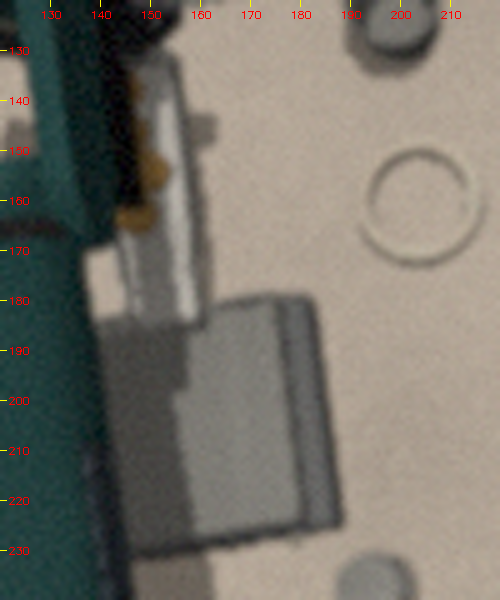

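```bash
python3 - <<'E'
from h import *
im=cv2.imread('pics/top8.png')[160:200,130:180];cv2.imwrite('pics/t8z.png',cv2.resize(im,None,fx=14,fy=14,interpolation=cv2.INTER_CUBIC))
im=cv2.imread('pics/side8.png')[115:155,190:235];cv2.imwrite('pics/s8z.png',cv2.resize(im,None,fx=14,fy=14,interpolation=cv2.INTER_CUBIC))
# predicted projections
e=np.array([.984,.1775]);n=np.array([-.1775,.984])
tcp=np.array([692.8,186.7]);zl=186.4-74.2
for cam,u0,v0 in(('top',130,160),('side',190,115)):
    c=bot.camera_info(cam)
    for y in(-24,0,24):
        lp=np.r_[tcp-168.5*e+y*n,zl];nt=np.r_[np.array([460,145.2])+79*e+y/24*30*n,81]
        a=proj(c,lp)[0];b=proj(c,nt)[0];print(cam,y,'lip',a.round(1),((a-[u0,v0])*14).round(),'notch',b.round(1),((b-[u0,v0])*14).round())
E
```

```text
top -24 lip [160.1 182.1] [421. 310.] notch [163.3 180.1] [467. 281.]
top 0 lip [153.  183.2] [322. 324.] notch [154.7 181.3] [346. 299.]
top 24 lip [145.9 184.2] [222. 339.] notch [146.  182.6] [225. 317.]
side -24 lip [210.2 134. ] [283. 266.] notch [214.6 142.4] [344. 383.]
side 0 lip [206.3 131.2] [228. 226.] notch [209.7 138.8] [276. 333.]
side 24 lip [202.4 128.4] [174. 188.] notch [204.9 135.3] [209. 284.]
```

View pics/t8z.png

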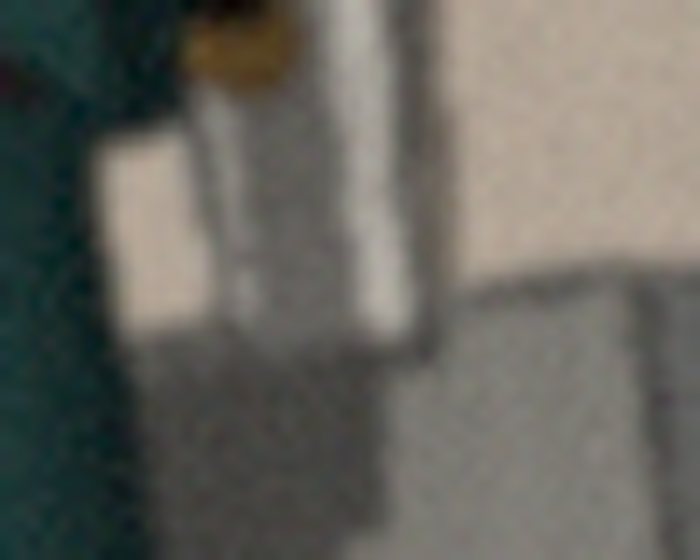

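View pics/s8z.png

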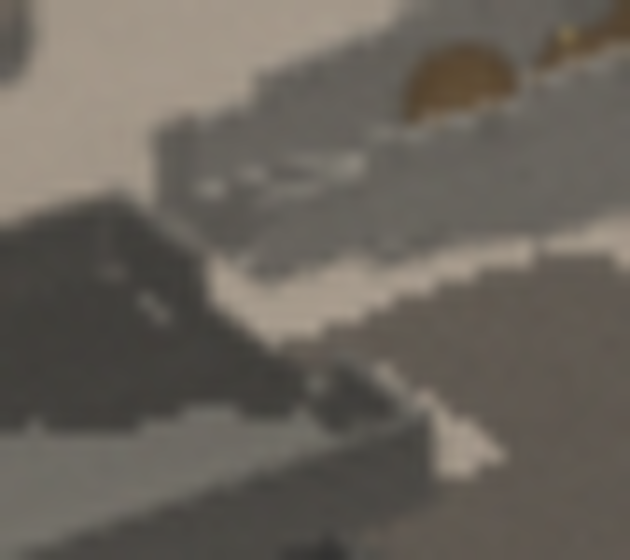

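Request:
move_arm --pt "0.05 0 -0.02 0" --pt "0.12 0 -0.02 0" --pt "0.19 0 -0.02 0" --pt "0.23 0 -0.02 0" --pt "0.23 0 -0.02 0" --pt "0.23 0 -0.02 0"

```text
time: 11.58
tcp_pos: [695.2, 186.7, 163.9]
ee_rot: [0.71, 0.062, -0.699, 0.064]
wrist_force: [-0.6, -0.1, -2.5]
grip_width: 14.0
```

```bash
python3 -c "
from st import *
state([690.8,186.7,155])
for n in ['side','top']:
  p,d=bot.get_image(n);cv2.imwrite(f'pics/{n}9.png',p[:,:,::-1]);np.save(f'pics/{n}9.npy',d)
crop('pics/side9.png','pics/side9c.png',190,110,240,160,14)
crop('pics/top9.png','pics/top9c.png',130,160,180,200,14)
"
```

```text
t 11.57 tcp [695.2 186.7 163.9] q [ 0.186  0.489  1.052 -0.005  1.587  1.578] F [-0.56 -0.14 -2.46] M [ 0.04  -0.18  -0.039] w 13.97
[[0.0152, 0.1772, -0.9841], [-0.0026, -0.9842, -0.1773], [-0.9999, 0.0052, -0.0145]] yaw z -169.79
shift needed [ 0.088 -0.009  0.045]
```

View pics/side9c.png

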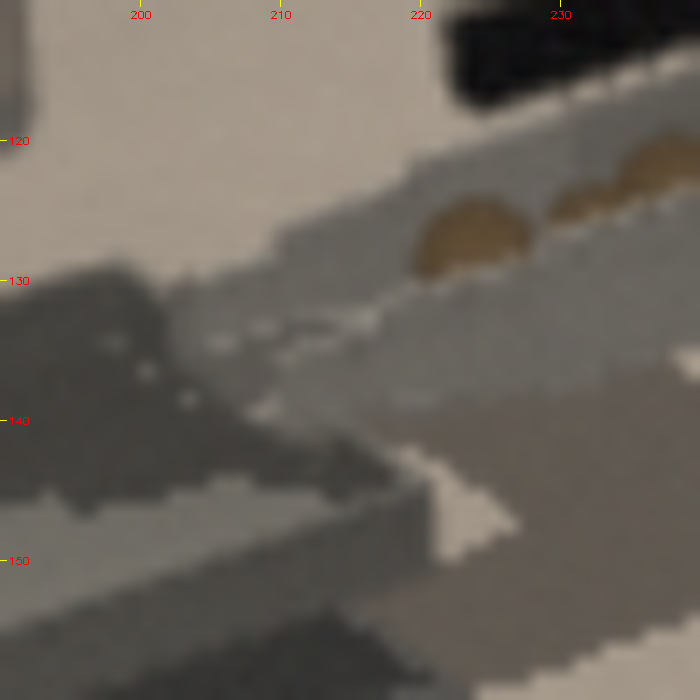

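View pics/top9c.png

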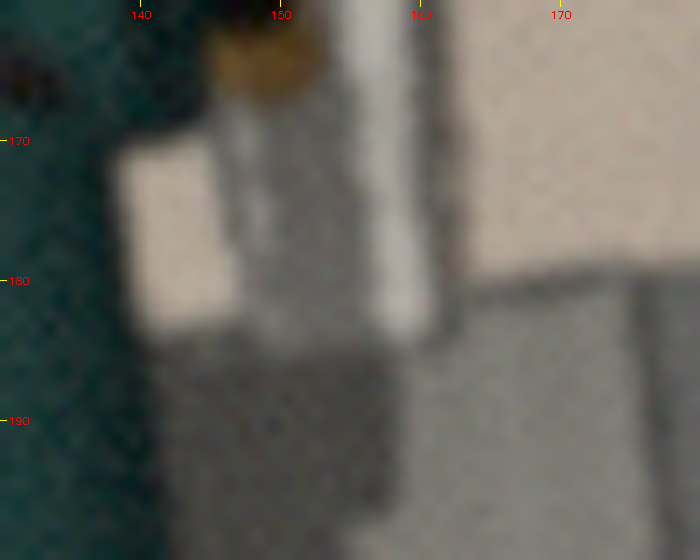

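Request:
move_arm --pt "0.03 0 0 0" --pt "0.06 0 0 0" --pt "0.06 0 0 0" --pt "0.06 0 0 0"

```text
time: 12.18
tcp_pos: [695.4, 186.7, 158.1]
ee_rot: [0.71, 0.062, -0.699, 0.064]
wrist_force: [0.5, 0.2, -2.7]
grip_width: 14.2
```

```bash
python3 -c "
from st import *
state()"
```

```text
t 12.18 tcp [695.4 186.7 158.1] q [ 0.186  0.491  1.06  -0.005  1.576  1.578] F [ 0.53  0.25 -2.67] M [-0.021 -0.156 -0.031] w 14.17
[[0.0154, 0.1773, -0.984], [-0.0024, -0.9841, -0.1774], [-0.9999, 0.0051, -0.0148]] yaw z -169.78
```

Request:
move_arm --pt "0.01 0 0 0" --pt "0.02 0 0 0" --pt "0.02 0 0 0" --pt "0.02 0 0 0"

```text
time: 12.68
tcp_pos: [695.4, 186.7, 156.0]
ee_rot: [0.71, 0.062, -0.699, 0.064]
wrist_force: [-0.1, -0.5, -2.6]
grip_width: 14.2
```

```bash
python3 -c "
from st import *
state()"
```

```text
t 12.68 tcp [695.4 186.7 156. ] q [ 0.186  0.492  1.062 -0.005  1.572  1.578] F [-0.09 -0.48 -2.63] M [ 0.015 -0.159 -0.037] w 14.15
[[0.0155, 0.1772, -0.984], [-0.0025, -0.9842, -0.1773], [-0.9999, 0.0052, -0.0148]] yaw z -169.79
```

Request:
move_arm --pt "0.01 0 0 0" --pt "0.015 0 0 0" --pt "0.015 0 0 0"

```text
time: 13.05
tcp_pos: [695.6, 186.7, 154.9]
ee_rot: [0.71, 0.062, -0.699, 0.064]
wrist_force: [1.3, -0.1, -0.4]
grip_width: 14.2
```

```bash
python3 -c "
from st import *
state()"
```

```text
t 13.05 tcp [695.6 186.7 154.9] q [ 0.186  0.493  1.064 -0.005  1.57   1.578] F [ 1.3  -0.08 -0.38] M [ 0.024 -0.045  0.025] w 14.19
[[0.0161, 0.1772, -0.984], [-0.0024, -0.9842, -0.1773], [-0.9999, 0.0052, -0.0155]] yaw z -169.79
```

Request:
move_arm --pt "0.01 0 0 0" --pt "0.015 0 0 0" --pt "0.015 0 0 0"

```text
time: 13.42
tcp_pos: [695.8, 186.7, 153.7]
ee_rot: [0.71, 0.062, -0.698, 0.064]
wrist_force: [1.7, 0.3, -0.1]
grip_width: 14.4
```

```bash
python3 -c "
from st import *
state()"
```

```text
t 13.43 tcp [695.8 186.7 153.7] q [ 0.186  0.493  1.066 -0.005  1.567  1.578] F [ 1.71  0.27 -0.06] M [ 0.063  0.044 -0.03 ] w 14.38
[[0.0167, 0.1773, -0.984], [-0.0022, -0.9841, -0.1773], [-0.9999, 0.0052, -0.016]] yaw z -169.78
```

Request:
move_arm --pt "0 0 0 0" --pt "0 0 0 0" --pt "0 0 0 0" --hand 255 --force 20

```text
time: 13.8
tcp_pos: [695.8, 186.7, 153.8]
ee_rot: [0.71, 0.062, -0.698, 0.064]
wrist_force: [0.6, 0.1, 0.1]
grip_width: 14.3
```

```bash
python3 -c "
from st import *
state()
p,d=bot.get_image('side');cv2.imwrite('pics/side10.png',p[:,:,::-1])
crop('pics/side10.png','pics/side10c.png',180,80,280,170,7)"
```

```text
t 13.8 tcp [695.8 186.7 153.8] q [ 0.186  0.493  1.066 -0.005  1.567  1.578] F [0.59 0.1  0.07] M [0.059 0.052 0.041] w 14.27
[[0.0167, 0.1772, -0.984], [-0.0023, -0.9842, -0.1773], [-0.9999, 0.0052, -0.0161]] yaw z -169.79
```

View pics/side10c.png

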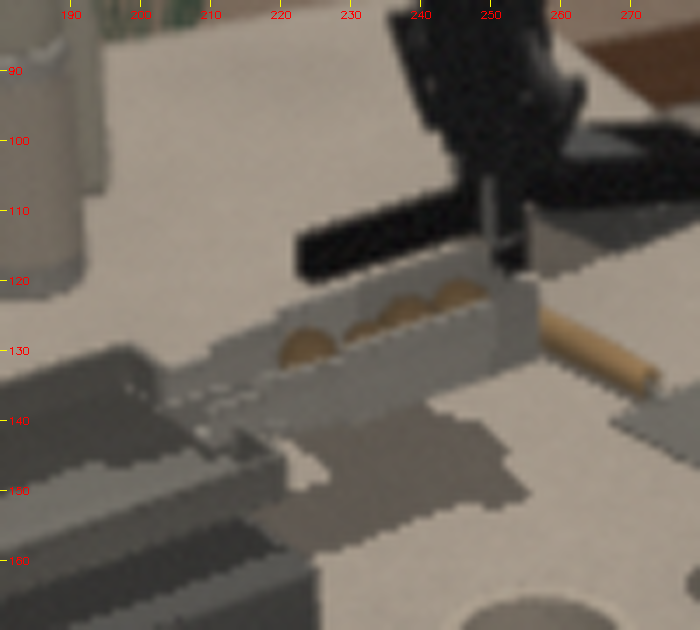

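Request:
move_arm --pt "-0.01 0 0 0" --pt "-0.02 0 0 0" --pt "-0.03 0 0 0" --pt "-0.03 0 0 0"

```text
time: 14.35
tcp_pos: [695.6, 186.7, 156.3]
ee_rot: [0.71, 0.062, -0.699, 0.064]
wrist_force: [0.2, 0.6, -1.8]
grip_width: 14.6
```

```bash
python3 -c "
from st import *
state()"
```

```text
t 14.35 tcp [695.6 186.7 156.3] q [ 0.186  0.492  1.062 -0.005  1.572  1.578] F [ 0.18  0.59 -1.78] M [ 0.027 -0.191 -0.025] w 14.63
[[0.0162, 0.1772, -0.984], [-0.0023, -0.9842, -0.1773], [-0.9999, 0.0052, -0.0155]] yaw z -169.79
```

Request:
move_arm --pt "0.01 0 0 0" --pt "0.01 0 0 0" --hand 230

```text
time: 14.6
tcp_pos: [695.6, 186.7, 155.3]
ee_rot: [0.71, 0.062, -0.699, 0.064]
wrist_force: [0.7, 0.3, -0.9]
grip_width: 14.1
```

```bash
python3 -c "
from st import *
state()"
```

```text
t 14.6 tcp [695.6 186.7 155.3] q [ 0.186  0.492  1.063 -0.005  1.57   1.578] F [ 0.67  0.33 -0.95] M [ 0.052 -0.056 -0.017] w 14.07
[[0.016, 0.1773, -0.984], [-0.0024, -0.9842, -0.1773], [-0.9999, 0.0052, -0.0153]] yaw z -169.79
```

Request:
move_arm --pt "0 0 0 0" --pt "0 0 0 0" --hand 222

```text
time: 14.85
tcp_pos: [695.6, 186.7, 155.3]
ee_rot: [0.71, 0.062, -0.699, 0.064]
wrist_force: [-0.4, -0.0, -1.8]
grip_width: 14.4
```

```bash
python3 -c "
from st import *
state()"
```

```text
t 14.85 tcp [695.6 186.7 155.3] q [ 0.186  0.492  1.063 -0.005  1.57   1.578] F [-0.37 -0.02 -1.81] M [ 0.017  0.04  -0.012] w 14.44
[[0.0161, 0.1772, -0.984], [-0.0024, -0.9842, -0.1773], [-0.9999, 0.0052, -0.0154]] yaw z -169.79
```

Request:
move_arm --pt "-0.01 0 0 0" --pt "-0.02 0 0 0" --pt "-0.03 0 0 0" --pt "-0.03 0 0 0" --hand 222

```text
time: 15.35
tcp_pos: [695.6, 186.7, 158.4]
ee_rot: [0.71, 0.062, -0.699, 0.064]
wrist_force: [-0.9, -0.6, -2.6]
grip_width: 14.2
```

```bash
python3 -c "
from st import *
state()"
```

```text
t 15.35 tcp [695.6 186.7 158.4] q [ 0.186  0.491  1.059 -0.005  1.576  1.578] F [-0.85 -0.56 -2.6 ] M [ 0.021 -0.098  0.009] w 14.18
[[0.0163, 0.1772, -0.984], [-0.0023, -0.9842, -0.1773], [-0.9999, 0.0052, -0.0156]] yaw z -169.79
```

Request:
move_arm --pt "0.02 0 0 0" --pt "0.02 0 0 0" --hand 217

```text
time: 15.6
tcp_pos: [695.4, 186.7, 156.0]
ee_rot: [0.71, 0.062, -0.699, 0.064]
wrist_force: [-0.2, 0.4, -1.9]
grip_width: 14.7
```

```bash
python3 -c "
from st import *
state()"
```

```text
t 15.6 tcp [695.4 186.7 156. ] q [ 0.186  0.492  1.062 -0.005  1.572  1.578] F [-0.23  0.38 -1.92] M [ 0.021 -0.098  0.02 ] w 14.74
[[0.0155, 0.1772, -0.984], [-0.0025, -0.9842, -0.1773], [-0.9999, 0.0052, -0.0148]] yaw z -169.79
```

Request:
move_arm --pt "0 0 0 0" --pt "0 0 0 0" --hand 213

```text
time: 15.85
tcp_pos: [695.4, 186.6, 155.9]
ee_rot: [0.71, 0.062, -0.699, 0.064]
wrist_force: [-0.3, 0.1, -2.3]
grip_width: 14.6
```

```bash
python3 -c "
from st import *
state()"
```

```text
t 15.85 tcp [695.4 186.6 155.9] q [ 0.186  0.492  1.063 -0.005  1.572  1.578] F [-0.3   0.11 -2.32] M [ 0.03  -0.146  0.013] w 14.58
[[0.0154, 0.1772, -0.9841], [-0.0025, -0.9842, -0.1772], [-0.9999, 0.0051, -0.0147]] yaw z -169.79
```

Request:
move_arm --pt "0 0 0 0" --pt "0 0 0 0" --hand 211

```text
time: 16.1
tcp_pos: [695.4, 186.7, 155.9]
ee_rot: [0.71, 0.062, -0.699, 0.064]
wrist_force: [-0.4, 0.1, -1.7]
grip_width: 15.6
```

```bash
python3 -c "
from st import *
state()"
```

```text
t 16.1 tcp [695.4 186.7 155.9] q [ 0.186  0.492  1.063 -0.005  1.572  1.578] F [-0.44  0.13 -1.68] M [ 0.03  -0.118 -0.043] w 15.61
[[0.0154, 0.1772, -0.9841], [-0.0025, -0.9842, -0.1773], [-0.9999, 0.0052, -0.0147]] yaw z -169.79
```

Request:
move_arm --pt "0 0 0 0" --pt "0 0 0 0" --hand 209

```text
time: 16.35
tcp_pos: [695.4, 186.7, 155.9]
ee_rot: [0.71, 0.062, -0.699, 0.064]
wrist_force: [-0.2, 0.1, -2.6]
grip_width: 15.3
```

```bash
python3 -c "
from st import *
state()"
```

```text
t 16.35 tcp [695.4 186.7 155.9] q [ 0.186  0.492  1.062 -0.005  1.572  1.578] F [-0.16  0.11 -2.56] M [ 0.059 -0.132 -0.044] w 15.32
[[0.0154, 0.1772, -0.9841], [-0.0025, -0.9842, -0.1772], [-0.9999, 0.0052, -0.0148]] yaw z -169.79
```

Request:
move_arm --pt "0 0 0 0" --pt "0 0 0 0" --hand 208

```text
time: 16.6
tcp_pos: [695.4, 186.7, 155.9]
ee_rot: [0.71, 0.062, -0.699, 0.064]
wrist_force: [-0.8, 0.7, -2.5]
grip_width: 15.9
```

```bash
python3 -c "
from st import *
state()"
```

```text
t 16.6 tcp [695.4 186.7 155.9] q [ 0.186  0.492  1.062 -0.005  1.572  1.578] F [-0.82  0.7  -2.55] M [ 0.006 -0.112 -0.007] w 15.87
[[0.0155, 0.1772, -0.9841], [-0.0025, -0.9842, -0.1773], [-0.9999, 0.0052, -0.0148]] yaw z -169.79
```

Request:
move_arm --pt "0 0 0 0" --pt "0 0 0 0" --hand 207

```text
time: 16.85
tcp_pos: [695.7, 186.7, 156.9]
ee_rot: [0.71, 0.062, -0.698, 0.064]
wrist_force: [0.1, 0.0, -0.1]
grip_width: 16.3
```

```bash
python3 -c "
from st import *
state()"
```

```text
t 16.85 tcp [695.7 186.7 156.9] q [ 0.186  0.492  1.062 -0.005  1.572  1.578] F [ 0.08  0.01 -0.08] M [-0.011 -0.002  0.035] w 16.33
[[0.0168, 0.1772, -0.984], [-0.0022, -0.9842, -0.1773], [-0.9999, 0.0052, -0.0161]] yaw z -169.79
```

Request:
move_arm --pt "0 0 0 0" --hand 230 --force 60

```text
time: 16.98
tcp_pos: [695.9, 186.7, 157.4]
ee_rot: [0.71, 0.062, -0.698, 0.064]
wrist_force: [-0.7, -0.5, -0.2]
grip_width: 8.3
```

```bash
python3 -c "
from st import *
state()
p,d=bot.get_image('side');cv2.imwrite('pics/side11.png',p[:,:,::-1])
crop('pics/side11.png','pics/side11c.png',180,80,280,170,7)"
```

```text
t 16.98 tcp [695.9 186.7 157.4] q [ 0.186  0.491  1.061 -0.005  1.573  1.578] F [-0.65 -0.5  -0.21] M [ 0.01  -0.007 -0.018] w 8.34
[[0.0175, 0.1772, -0.984], [-0.0021, -0.9842, -0.1772], [-0.9998, 0.0052, -0.0169]] yaw z -169.79
```

View pics/side11c.png

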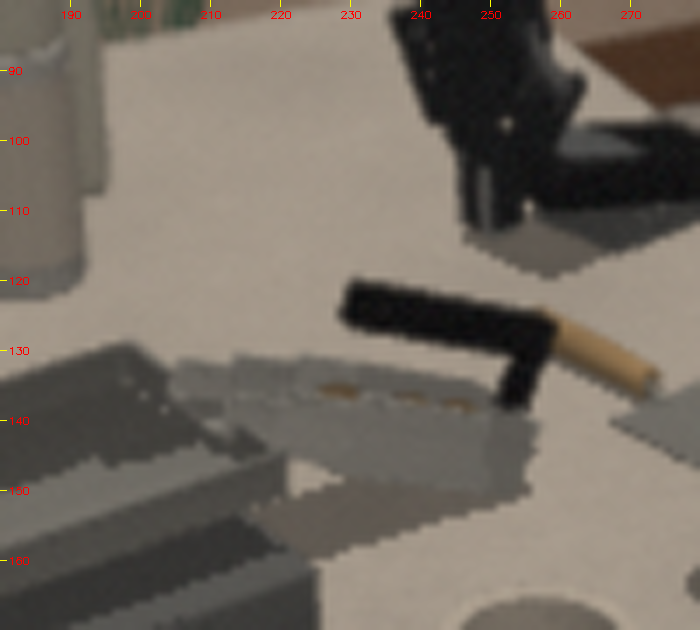

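Request:
move_arm --pt "-0.2 0 0 0" --pt "-0.4 0 0 0" --pt "-0.4 0 0 0" --pt "-0.4 0 0 0" --hand 0

```text
time: 17.52
tcp_pos: [695.3, 186.9, 198.0]
ee_rot: [0.711, 0.062, -0.698, 0.064]
wrist_force: [0.4, 0.3, -0.7]
grip_width: 79.3
```

```bash
python3 -c "
from st import *
state()
c=bot.camera_info('wrist');np.savez('pics/wc12.npz',**c)
for n in ['side','wrist']:
  p,d=bot.get_image(n);cv2.imwrite(f'pics/{n}12.png',p[:,:,::-1]);np.save(f'pics/{n}12.npy',d)
crop('pics/side12.png','pics/side12c.png',170,80,290,190,6)"
```

```text
t 17.52 tcp [695.3 186.9 198. ] q [ 0.186  0.475  1.003 -0.005  1.646  1.578] F [ 0.42  0.3  -0.71] M [-0.007  0.013 -0.004] w 79.28
[[0.0185, 0.1772, -0.984], [-0.0019, -0.9842, -0.1773], [-0.9998, 0.0052, -0.0178]] yaw z -169.79
```

View pics/side12c.png

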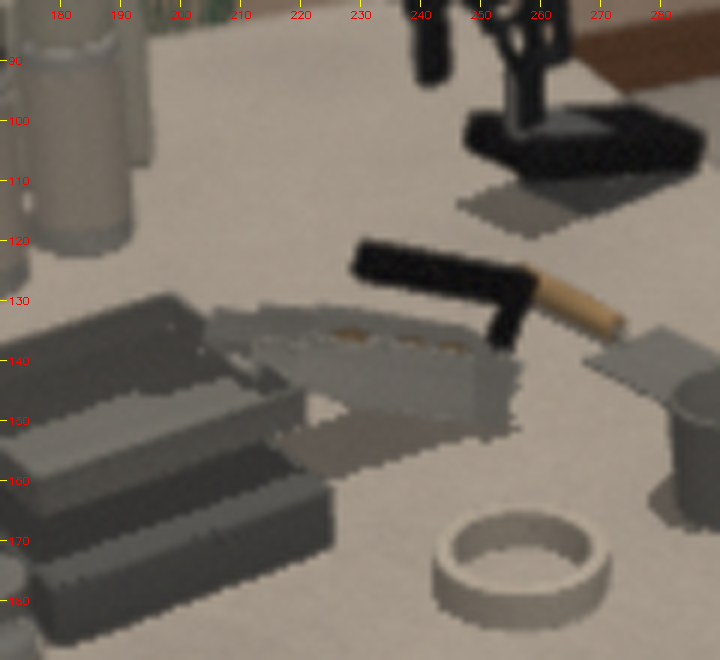

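View pics/wrist12.png

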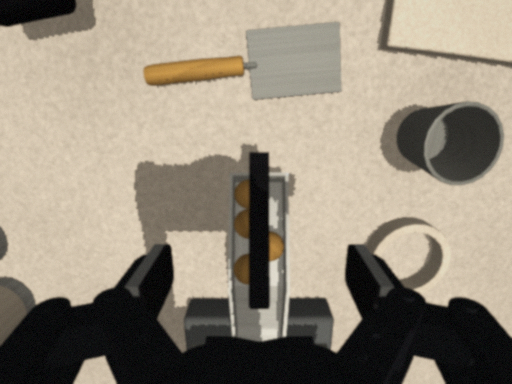

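```bash
python3 - <<'E'
from h import *
c=dict(np.load('pics/wc12.npz'));d=np.load('pics/wrist12.npy');P=cloud(c,d)
for v in range(148,312,6):
    row=[P[v,u].round(0).astype(int).tolist() for u in(256,260,264)]
    print(v,row)
print('table',np.median(P[100:140,20:120,2]))
crop('pics/wrist12.png','pics/w12c.png',200,130,340,345,3)
E
```

```text
148 [[723, 194, 2], [723, 190, 1], [724, 186, 0]]
154 [[729, 195, 78], [729, 192, 79], [730, 189, 78]]
160 [[724, 194, 79], [725, 191, 81], [725, 188, 80]]
166 [[720, 194, 83], [721, 191, 83], [721, 187, 82]]
172 [[715, 193, 84], [716, 190, 84], [717, 187, 84]]
178 [[711, 192, 86], [712, 189, 86], [712, 186, 86]]
184 [[707, 191, 89], [707, 188, 88], [708, 185, 88]]
190 [[702, 190, 90], [703, 187, 91], [704, 184, 92]]
196 [[698, 190, 92], [699, 187, 92], [700, 184, 93]]
202 [[694, 189, 94], [695, 186, 95], [695, 183, 94]]
208 [[690, 188, 96], [690, 185, 96], [691, 182, 97]]
214 [[686, 187, 98], [686, 184, 97], [687, 181, 100]]
220 [[681, 187, 100], [682, 184, 101], [682, 181, 100]]
226 [[677, 186, 102], [678, 183, 102], [679, 180, 103]]
232 [[673, 185, 104], [674, 182, 104], [674, 179, 104]]
238 [[669, 184, 106], [670, 181, 106], [670, 178, 106]]
244 [[666, 184, 109], [666, 181, 109], [666, 178, 108]]
250 [[661, 183, 109], [661, 180, 109], [662, 177, 110]]
256 [[657, 182, 113], [658, 179, 112], [657, 176, 111]]
262 [[653, 182, 114], [654, 179, 114], [654, 176, 113]]
268 [[648, 181, 115], [768, 201, 318], [650, 175, 116]]
274 [[645, 180, 118], [645, 177, 117], [647, 174, 119]]
280 [[640, 179, 118], [641, 176, 119], [642, 173, 119]]
286 [[636, 179, 121], [636, 176, 119], [638, 173, 121]]
292 [[633, 178, 123], [633, 175, 122], [634, 172, 123]]
298 [[628, 177, 124], [630, 174, 126], [630, 171, 125]]
304 [[625, 177, 126], [625, 174, 126], [626, 171, 126]]
310 [[572, 168, 65], [573, 164, 65], [573, 159, 64]]
table 2.229137504436636
```

View pics/w12c.png

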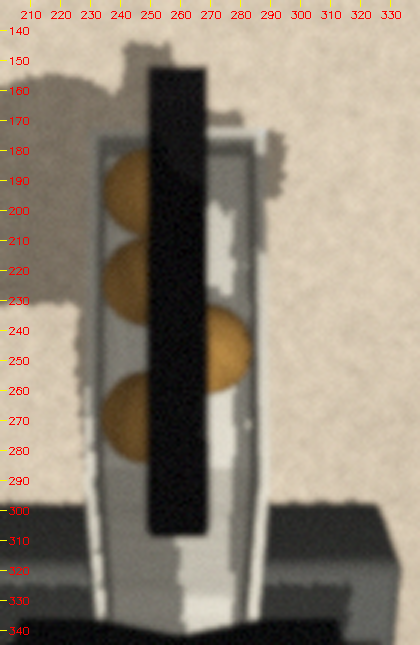

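```bash
python3 -c "
from st import *
state([731,192.6,93])"
```

```text
t 17.62 tcp [694.8 186.8 196.4] q [ 0.186  0.477  1.004 -0.005  1.645  1.578] F [-0.52  0.71  0.24] M [ 0.02  -0.013 -0.051] w 85.49
[[0.0161, 0.1772, -0.984], [-0.0024, -0.9842, -0.1773], [-0.9999, 0.0052, -0.0154]] yaw z -169.79
shift needed [ 1.04e+00  1.00e-03 -3.50e-01]
```

Request:
move_arm --pt "0.1 0 -0.2 0" --pt "0.3 0 -0.35 0" --pt "0.6 0 -0.36 0" --pt "0.85 0 -0.36 0" --pt "0.85 0 -0.36 0" --pt "0.85 0 -0.36 0"

```text
time: 18.38
tcp_pos: [731.9, 193.0, 112.6]
ee_rot: [0.71, 0.062, -0.698, 0.064]
wrist_force: [0.7, -0.4, 0.6]
grip_width: 85.5
```

```bash
python3 -c "
from st import *
state([731,192.6,93])
c=bot.camera_info('wrist');np.savez('pics/wc13.npz',**c)
p,d=bot.get_image('wrist');cv2.imwrite('pics/wrist13.png',p[:,:,::-1]);np.save('pics/wrist13.npy',d)
P=cloud(c,d)
for v in range(170,262,8): print(v,P[v,259].round(0))"
```

```text
t 18.38 tcp [731.9 193.  112.6] q [ 0.185  0.597  0.995 -0.005  1.533  1.578] F [ 0.65 -0.36  0.63] M [-0.024  0.004 -0.022] w 85.52
[[0.0166, 0.1772, -0.984], [-0.0023, -0.9842, -0.1773], [-0.9999, 0.0052, -0.016]] yaw z -169.79
shift needed [0.196 0.001 0.012]
170 [754. 197.  -0.]
178 [748. 196.   1.]
186 [741. 195.   1.]
194 [735. 193.  -0.]
202 [729. 192.   2.]
210 [722. 191.   1.]
218 [715. 190.   2.]
226 [708. 189.   2.]
234 [701. 187.   2.]
242 [730. 193.  77.]
250 [726. 192.  79.]
258 [721. 191.  80.]
```

View pics/wrist13.png

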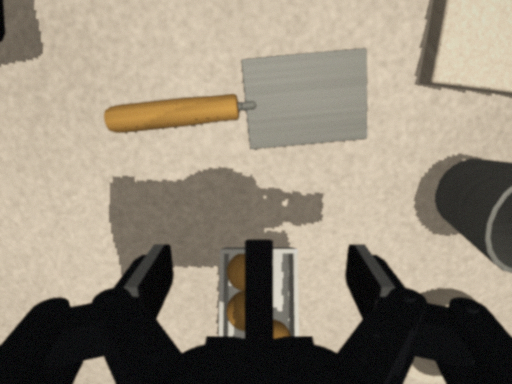

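Request:
move_arm --pt "0.1 0 0 0" --pt "0.185 0 0 0" --pt "0.185 0 0 0" --pt "0.185 0 0 0"

```text
time: 18.92
tcp_pos: [732.6, 193.0, 95.1]
ee_rot: [0.711, 0.062, -0.698, 0.064]
wrist_force: [0.4, -0.4, 0.6]
grip_width: 85.4
```

Request:
move_arm --pt "0 0 0 0" --pt "0 0 0 0" --pt "0 0 0 0" --pt "0 0 0 0" --pt "0 0 0 0" --pt "0 0 0 0" --pt "0 0 0 0" --hand 255 --force 20

```text
time: 19.8
tcp_pos: [732.6, 193.1, 95.2]
ee_rot: [0.711, 0.062, -0.698, 0.064]
wrist_force: [0.1, -0.4, 0.6]
grip_width: 15.0
```

```bash
python3 -c "
from st import *
state([731,192.6,93])
for n in ['side','wrist']:
  p,d=bot.get_image(n);cv2.imwrite(f'pics/{n}14.png',p[:,:,::-1])
crop('pics/side14.png','pics/side14c.png',190,80,290,170,7)"
```

```text
t 19.8 tcp [732.6 193.1  95.2] q [ 0.185  0.608  1.015 -0.005  1.502  1.578] F [ 0.13 -0.4   0.6 ] M [ 0.056  0.002 -0.05 ] w 14.96
[[0.0184, 0.1773, -0.984], [-0.0019, -0.9841, -0.1773], [-0.9998, 0.0051, -0.0178]] yaw z -169.78
shift needed [0.022 0.002 0.017]
```

View pics/side14c.png

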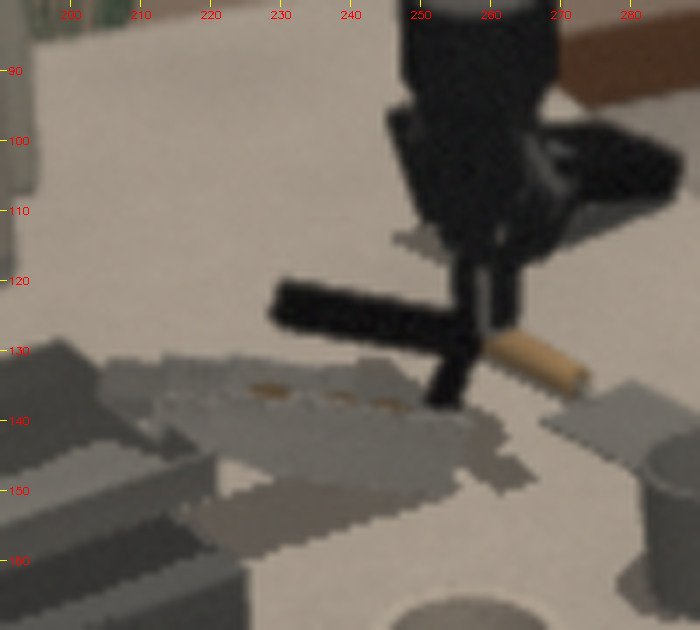

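View pics/wrist14.png

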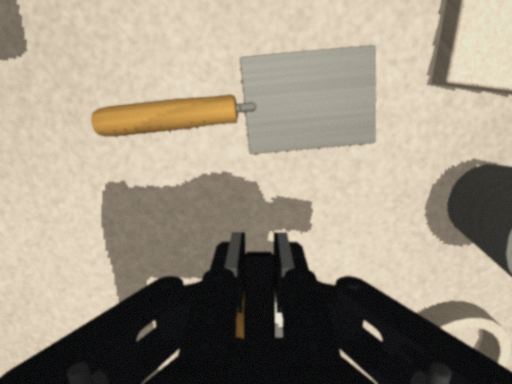

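Request:
move_arm --pt "-0.02 0 0 0" --pt "-0.04 0 0 0" --pt "-0.07 0 0 0" --pt "-0.1 0 0 0" --pt "-0.1 0 0 0" --pt "-0.1 0 0 0"

```text
time: 20.65
tcp_pos: [732.5, 193.1, 105.1]
ee_rot: [0.711, 0.062, -0.698, 0.064]
wrist_force: [2.1, -0.4, -1.3]
grip_width: 14.9
```

```bash
python3 -c "
from st import *
state()
for n in ['side']:
  p,d=bot.get_image(n);cv2.imwrite(f'pics/{n}15.png',p[:,:,::-1])
crop('pics/side15.png','pics/side15c.png',190,80,290,170,7)"
```

```text
t 20.65 tcp [732.5 193.1 105.1] q [ 0.185  0.602  1.004 -0.005  1.518  1.578] F [ 2.1  -0.43 -1.25] M [ 0.021 -0.256  0.013] w 14.86
[[0.0185, 0.1772, -0.984], [-0.0018, -0.9842, -0.1773], [-0.9998, 0.0051, -0.0179]] yaw z -169.79
```

View pics/side15c.png

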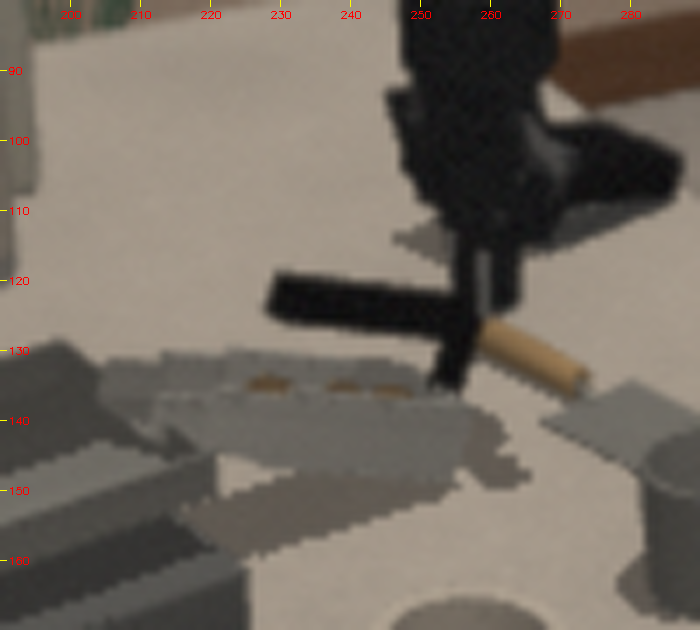

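Request:
move_arm --pt "-0.04 0 0 0" --pt "-0.1 0 0.01 0" --pt "-0.16 0 0.02 0" --pt "-0.22 0 0.03 0" --pt "-0.28 0 0.04 0" --pt "-0.34 0 0.05 0" --pt "-0.4 0 0.06 0" --pt "-0.4 0 0.06 0"

```text
time: 21.7
tcp_pos: [725.9, 192.2, 145.8]
ee_rot: [0.711, 0.062, -0.697, 0.064]
wrist_force: [-0.0, 0.2, -1.5]
grip_width: 14.7
```

```bash
python3 -c "
from st import *
state()
for n in ['side']:
  p,d=bot.get_image(n);cv2.imwrite(f'pics/{n}16.png',p[:,:,::-1])
crop('pics/side16.png','pics/side16c.png',190,80,290,170,7)"
```

```text
t 21.7 tcp [725.9 192.2 145.8] q [ 0.185  0.566  0.976 -0.005  1.581  1.578] F [-0.04  0.18 -1.48] M [ 0.027 -0.152  0.056] w 14.67
[[0.0195, 0.1772, -0.984], [-0.0017, -0.9842, -0.1773], [-0.9998, 0.0051, -0.0189]] yaw z -169.79
```

View pics/side16c.png

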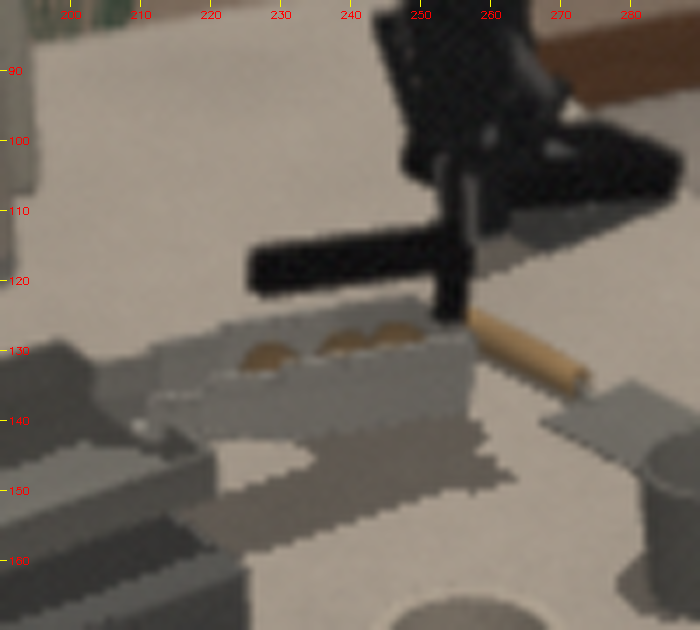

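Request:
move_arm --pt "-0.04 0 0.01 0" --pt "-0.09 0 0.03 0" --pt "-0.14 0 0.05 0" --pt "-0.19 0 0.07 0" --pt "-0.24 0 0.09 0" --pt "-0.29 0 0.11 0" --pt "-0.29 0 0.11 0"

```text
time: 22.62
tcp_pos: [714.6, 190.3, 175.0]
ee_rot: [0.711, 0.062, -0.697, 0.064]
wrist_force: [0.7, 0.1, -0.7]
grip_width: 15.1
```

```bash
python3 -c "
from st import *
state()
for n in ['side','top']:
  p,d=bot.get_image(n);cv2.imwrite(f'pics/{n}17.png',p[:,:,::-1])
crop('pics/side17.png','pics/side17c.png',190,80,290,170,7)
crop('pics/top17.png','pics/top17c.png',120,130,190,200,7)"
```

```text
t 22.62 tcp [714.6 190.3 175. ] q [ 0.186  0.527  0.974 -0.005  1.621  1.578] F [ 0.7   0.13 -0.72] M [ 0.076 -0.078 -0.03 ] w 15.07
[[0.0202, 0.1773, -0.9839], [-0.0016, -0.9841, -0.1774], [-0.9998, 0.0051, -0.0196]] yaw z -169.78
```

View pics/side17c.png

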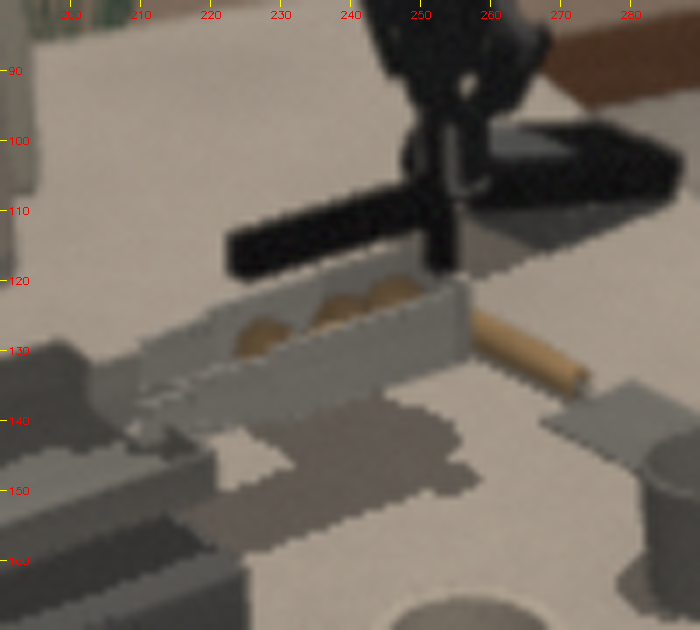

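View pics/top17c.png

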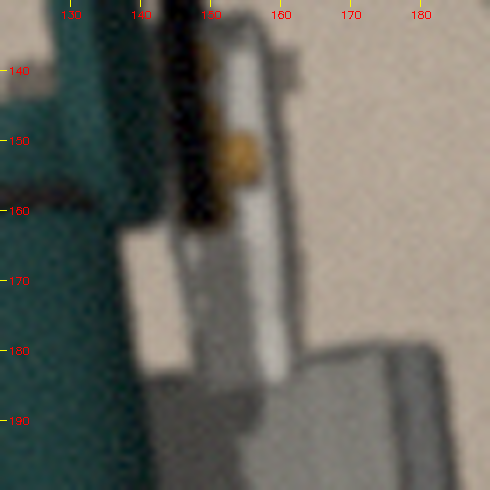

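Request:
move_arm --pt "-0.04 0 0.02 0" --pt "-0.09 0 0.045 0" --pt "-0.14 0 0.075 0" --pt "-0.19 0 0.105 0" --pt "-0.24 0 0.135 0" --pt "-0.3 0 0.17 0" --pt "-0.35 0 0.2 0" --pt "-0.35 0 0.2 0"

```text
time: 23.72
tcp_pos: [694.2, 186.8, 209.7]
ee_rot: [0.711, 0.062, -0.697, 0.064]
wrist_force: [0.2, -0.3, -2.6]
grip_width: 14.9
```

```bash
python3 -c "
from st import *
state()
for n in ['side','top']:
  p,d=bot.get_image(n);cv2.imwrite(f'pics/{n}18.png',p[:,:,::-1])
crop('pics/side18.png','pics/side18c.png',190,70,290,160,7)
crop('pics/top18.png','pics/top18c.png',120,130,190,200,7)"
```

```text
t 23.73 tcp [694.2 186.8 209.7] q [ 0.186  0.469  0.989 -0.005  1.664  1.578] F [ 0.24 -0.28 -2.64] M [ 0.095 -0.07  -0.007] w 14.87
[[0.0205, 0.1773, -0.9839], [-0.0015, -0.9842, -0.1773], [-0.9998, 0.0051, -0.0199]] yaw z -169.78
```

View pics/side18c.png

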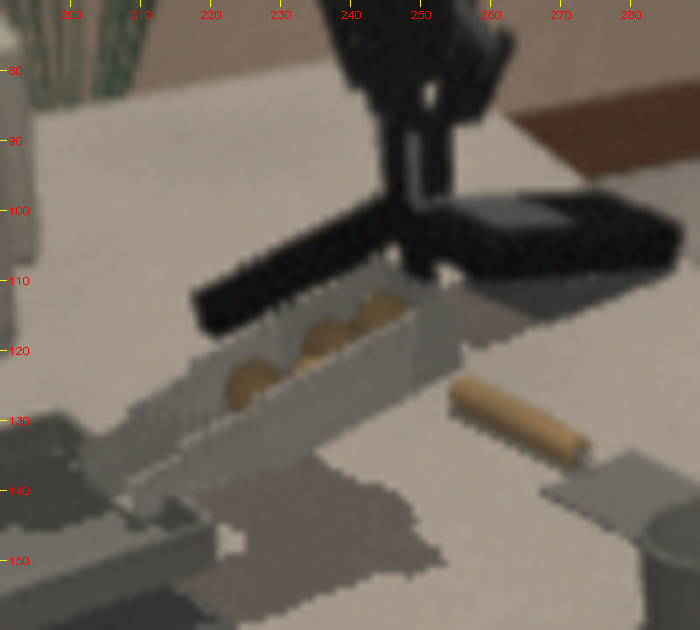

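View pics/top18c.png

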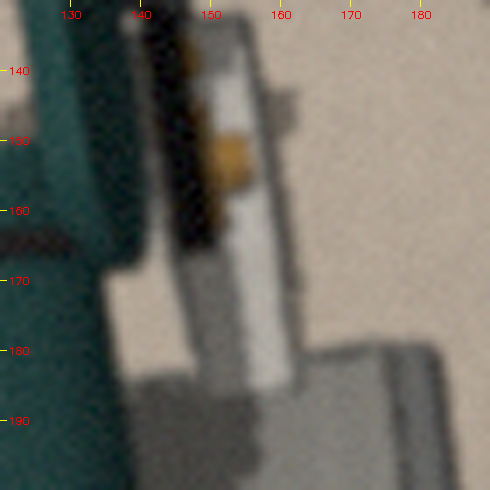

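Request:
move_arm --pt "-0.03 0 0.025 0" --pt "-0.06 0 0.05 0" --pt "-0.1 0 0.08 0" --pt "-0.14 0 0.115 0" --pt "-0.18 0 0.15 0" --pt "-0.21 0 0.18 0" --pt "-0.21 0 0.18 0" --pt "-0.21 0 0.18 0"

```text
time: 24.82
tcp_pos: [676.1, 183.6, 229.3]
ee_rot: [0.711, 0.062, -0.697, 0.064]
wrist_force: [0.3, -0.9, -2.7]
grip_width: 14.4
```

```bash
python3 -c "
from st import *
state()
for n in ['side','top']:
  p,d=bot.get_image(n);cv2.imwrite(f'pics/{n}19.png',p[:,:,::-1])
crop('pics/side19.png','pics/side19c.png',160,70,290,190,5)
crop('pics/top19.png','pics/top19c.png',120,130,200,240,5)"
```

```text
t 24.82 tcp [676.1 183.6 229.3] q [ 0.187  0.422  1.015 -0.005  1.686  1.578] F [ 0.27 -0.87 -2.7 ] M [ 0.016 -0.055  0.037] w 14.42
[[0.0195, 0.1772, -0.984], [-0.0017, -0.9842, -0.1773], [-0.9998, 0.0051, -0.0189]] yaw z -169.79
```

View pics/side19c.png

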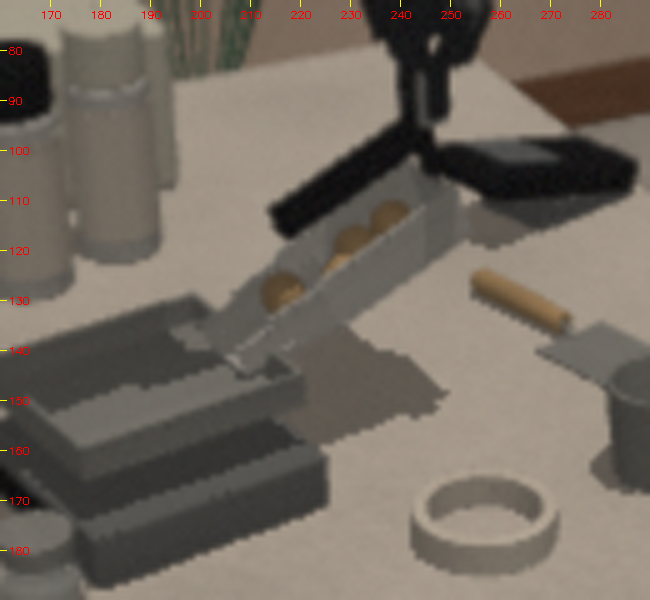

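View pics/top19c.png

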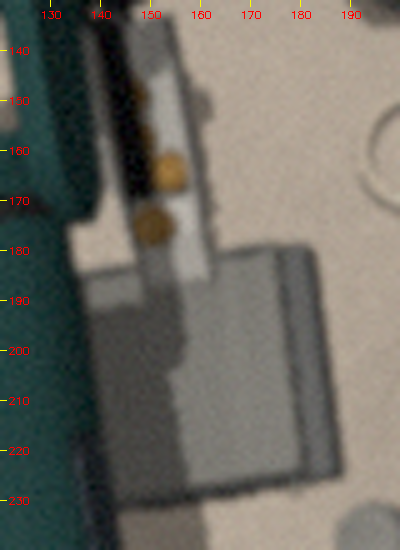

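Request:
move_arm --pt "0 0 0 0" --pt "-0.02 0 0.02 0" --pt "-0.05 0 0.05 0" --pt "-0.08 0 0.08 0" --pt "-0.11 0 0.11 0" --pt "-0.14 0 0.14 0" --pt "-0.17 0 0.17 0" --pt "-0.17 0 0.17 0"

```text
time: 25.92
tcp_pos: [659.0, 180.6, 246.5]
ee_rot: [0.711, 0.062, -0.697, 0.064]
wrist_force: [-0.2, -0.2, -1.1]
grip_width: 14.9
```

```bash
python3 -c "
from st import *
state()
for n in ['side','top']:
  p,d=bot.get_image(n);cv2.imwrite(f'pics/{n}20.png',p[:,:,::-1])
crop('pics/side20.png','pics/side20c.png',160,70,290,190,5)
crop('pics/top20.png','pics/top20c.png',120,130,200,240,5)"
```

```text
t 25.93 tcp [659.  180.6 246.5] q [ 0.187  0.379  1.04  -0.005  1.704  1.579] F [-0.22 -0.18 -1.13] M [ 0.058 -0.049 -0.019] w 14.87
[[0.0201, 0.1773, -0.984], [-0.0016, -0.9841, -0.1774], [-0.9998, 0.0051, -0.0195]] yaw z -169.78
```

View pics/side20c.png

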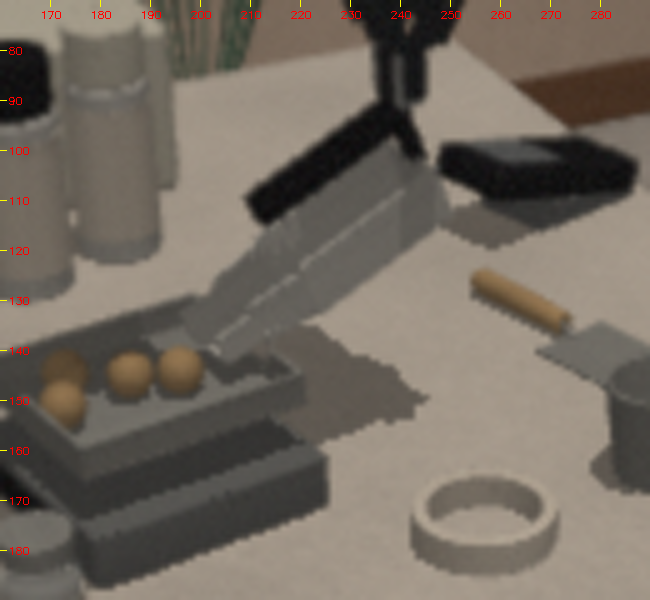

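View pics/top20c.png

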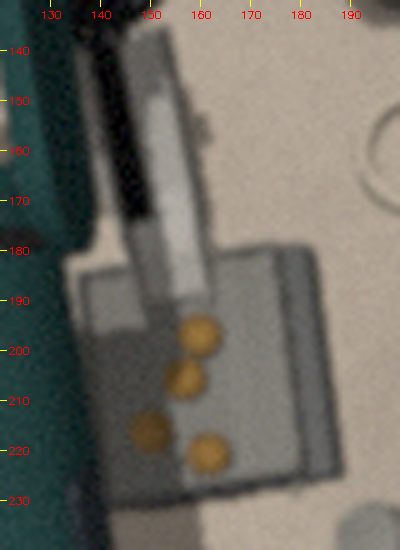

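Request:
move_arm --pt "0 0 0 0" --pt "0 0 0 0" --pt "0 0 0 0" --pt "0 0 0 0" --pt "0 0 0 0" --pt "0 0 0 0" --hand 255 --force 60

```text
time: 26.78
tcp_pos: [659.1, 180.6, 245.9]
ee_rot: [0.711, 0.062, -0.697, 0.064]
wrist_force: [-0.3, -0.5, -2.0]
grip_width: 12.7
```

Request:
move_arm --pt "-0.05 0 -0.02 0" --pt "-0.13 0 -0.05 0" --pt "-0.22 0 -0.09 0" --pt "-0.32 0 -0.16 0" --pt "-0.42 0 -0.25 0" --pt "-0.5 0 -0.35 0" --pt "-0.55 0 -0.42 0" --pt "-0.55 0 -0.42 0"

```text
time: 27.78
tcp_pos: [699.9, 188.2, 302.1]
ee_rot: [0.711, 0.062, -0.697, 0.064]
wrist_force: [-0.2, 0.5, -2.0]
grip_width: 12.2
```

```bash
python3 -c "
from st import *
state()
for n in ['side','top']:
  p,d=bot.get_image(n);cv2.imwrite(f'pics/{n}21.png',p[:,:,::-1])
crop('pics/side21.png','pics/side21c.png',150,50,290,190,5)
"
```

```text
t 27.77 tcp [699.9 188.2 302.1] q [ 0.187  0.486  0.784 -0.005  1.852  1.578] F [-0.24  0.49 -1.95] M [ 0.002 -0.072 -0.002] w 12.18
[[0.0203, 0.1771, -0.984], [-0.0015, -0.9842, -0.1772], [-0.9998, 0.0051, -0.0197]] yaw z -169.79
```

View pics/side21c.png

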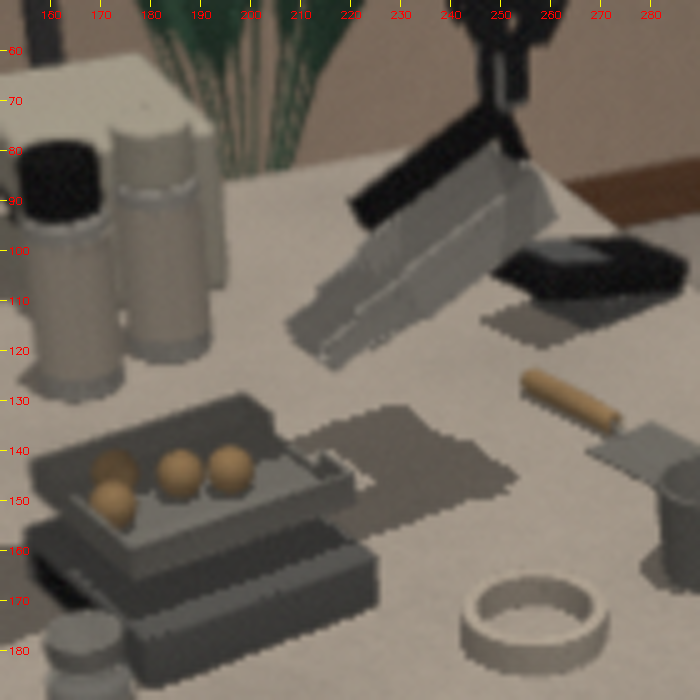

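View pics/top21.png

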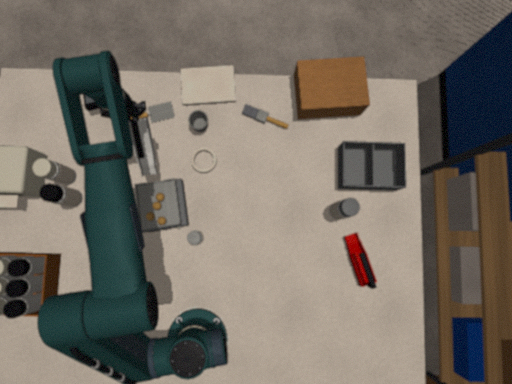

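Request:
move_arm --pt "0 0.1 0.05 0" --pt "0 0.3 0.15 0" --pt "0 0.5 0.24 0" --pt "0 0.7 0.33 0" --pt "0 0.9 0.42 0" --pt "0 0.95 0.45 0"

```text
time: 28.62
tcp_pos: [671.5, 84.6, 301.4]
ee_rot: [0.711, 0.061, -0.698, 0.063]
wrist_force: [-0.1, 1.3, -1.6]
grip_width: 12.4
```

Request:
move_arm --pt "0 0.15 0.08 0" --pt "0 0.35 0.16 0" --pt "0 0.55 0.25 0" --pt "0 0.75 0.34 0" --pt "0 0.9 0.42 0" --pt "0 0.95 0.45 0"

```text
time: 29.38
tcp_pos: [643.4, -18.2, 301.2]
ee_rot: [0.711, 0.06, -0.698, 0.063]
wrist_force: [-0.3, 0.1, -1.8]
grip_width: 12.7
```

Request:
move_arm --pt "0.05 0.15 0.08 0" --pt "0.15 0.35 0.16 0" --pt "0.25 0.55 0.25 0" --pt "0.35 0.75 0.34 0" --pt "0.45 0.9 0.42 0" --pt "0.5 0.95 0.45 0"

```text
time: 30.12
tcp_pos: [615.8, -121.0, 249.6]
ee_rot: [0.711, 0.06, -0.698, 0.062]
wrist_force: [0.3, 0.5, -1.6]
grip_width: 12.7
```

Request:
move_arm --pt "0.05 0.1 0.05 0" --pt "0.15 0.3 0.14 0" --pt "0.25 0.48 0.22 0" --pt "0.35 0.58 0.27 0" --pt "0.4 0.6 0.28 0" --pt "0.4 0.6 0.28 0"

```text
time: 30.88
tcp_pos: [599.1, -184.8, 208.6]
ee_rot: [0.71, 0.06, -0.699, 0.062]
wrist_force: [0.7, -0.1, -2.5]
grip_width: 12.1
```

```bash
python3 -c "
from st import *
state()
for n in ['side']:
  p,d=bot.get_image(n);cv2.imwrite(f'pics/{n}22.png',p[:,:,::-1])
"
```

```text
t 30.88 tcp [ 599.1 -184.8  208.6] q [-0.392  0.261  1.265  0.006  1.601  1.006] F [ 0.68 -0.09 -2.54] M [ 0.09  -0.073  0.001] w 12.15
[[0.0165, 0.1719, -0.985], [-0.0004, -0.9851, -0.1719], [-0.9999, 0.0032, -0.0162]] yaw z -170.1
```

View pics/side22.png

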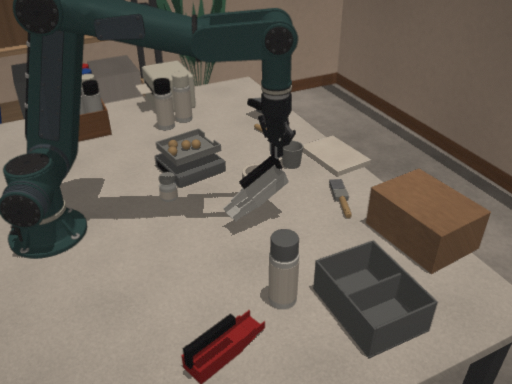

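Request:
move_arm --pt "0.08 0 0 0" --pt "0.16 0 0 0" --pt "0.24 0 0 0" --pt "0.3 0 0 0" --pt "0.35 0 0 0" --pt "0.35 0 0 0"

```text
time: 31.68
tcp_pos: [599.8, -184.6, 173.6]
ee_rot: [0.71, 0.061, -0.699, 0.062]
wrist_force: [-0.6, -0.3, -2.2]
grip_width: 12.2
```

Request:
move_arm --pt "0.04 0 -0.03 0" --pt "0.08 0 -0.07 0" --pt "0.12 0 -0.11 0" --pt "0.16 0 -0.15 0" --pt "0.2 0 -0.19 0" --pt "0.2 0 -0.19 0"

```text
time: 32.42
tcp_pos: [619.0, -181.1, 153.4]
ee_rot: [0.71, 0.061, -0.699, 0.062]
wrist_force: [-0.2, 0.0, -1.4]
grip_width: 12.5
```

```bash
python3 -c "
from st import *
state()
for n in ['side']:
  p,d=bot.get_image(n);cv2.imwrite(f'pics/{n}23.png',p[:,:,::-1])
crop('pics/side23.png','pics/side23c.png',200,120,310,240,6)
"
```

```text
t 32.42 tcp [ 619.  -181.1  153.4] q [-0.375  0.325  1.294  0.006  1.507  1.022] F [-0.17  0.04 -1.41] M [ 0.071  0.013 -0.012] w 12.49
[[0.0159, 0.1726, -0.9849], [-0.0002, -0.985, -0.1726], [-0.9999, 0.0029, -0.0156]] yaw z -170.06
```

View pics/side23c.png

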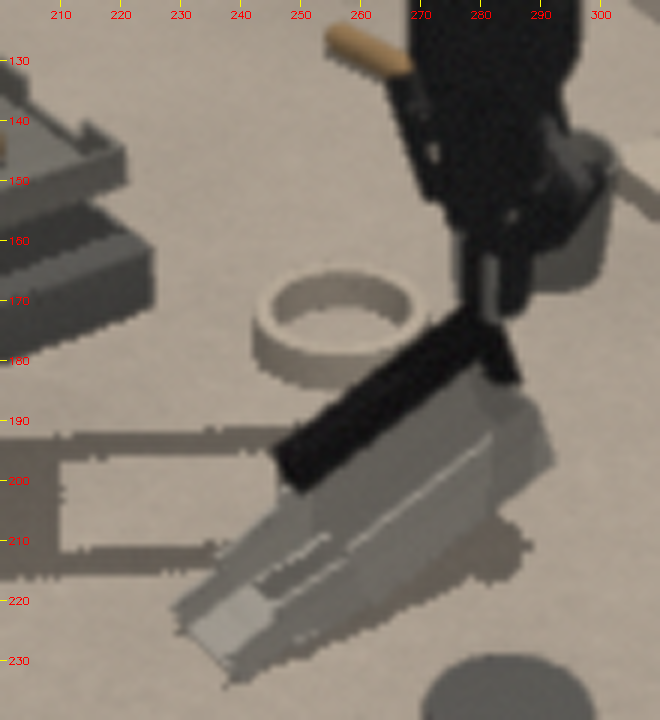

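Request:
move_arm --pt "0.05 0 -0.045 0" --pt "0.1 0 -0.09 0" --pt "0.15 0 -0.125 0" --pt "0.2 0 -0.16 0" --pt "0.25 0 -0.2 0" --pt "0.3 0 -0.235 0" --pt "0.35 0 -0.265 0" --pt "0.35 0 -0.265 0"

```text
time: 33.48
tcp_pos: [645.7, -176.5, 118.7]
ee_rot: [0.71, 0.061, -0.699, 0.062]
wrist_force: [-0.5, -0.4, -0.2]
grip_width: 12.3
```

```bash
python3 -c "
from st import *
state()
for n in ['side']:
  p,d=bot.get_image(n);cv2.imwrite(f'pics/{n}24.png',p[:,:,::-1])
crop('pics/side24.png','pics/side24c.png',210,130,320,240,6)
"
```

```text
t 33.48 tcp [ 645.7 -176.5  118.7] q [-0.354  0.399  1.267  0.005  1.461  1.043] F [-0.53 -0.44 -0.18] M [-0.057  0.273 -0.028] w 12.26
[[0.0157, 0.1728, -0.9848], [-0.0001, -0.985, -0.1728], [-0.9999, 0.0028, -0.0154]] yaw z -170.05
```

View pics/side24c.png

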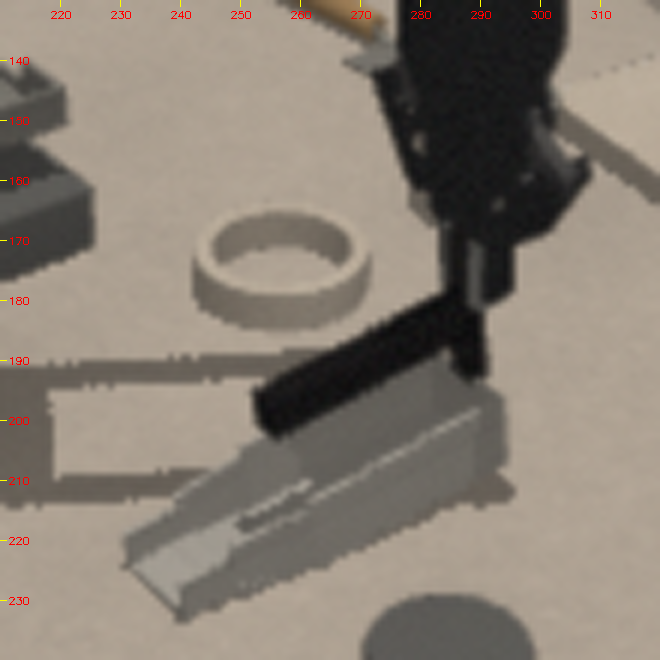

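Request:
move_arm --pt "0.03 0 -0.015 0" --pt "0.06 0 -0.025 0" --pt "0.09 0 -0.035 0" --pt "0.12 0 -0.04 0" --pt "0.13 0 -0.045 0" --pt "0.13 0 -0.045 0"

```text
time: 34.28
tcp_pos: [650.4, -175.9, 106.3]
ee_rot: [0.71, 0.061, -0.699, 0.062]
wrist_force: [3.2, 0.5, 3.6]
grip_width: 12.6
```

```bash
python3 -c "
from st import *
state()
for n in ['side']:
  p,d=bot.get_image(n);cv2.imwrite(f'pics/{n}25.png',p[:,:,::-1])
crop('pics/side25.png','pics/side25c.png',210,130,320,240,6)
"
```

```text
t 34.27 tcp [ 650.4 -175.9  106.3] q [-0.35   0.416  1.269  0.005  1.441  1.046] F [3.24 0.48 3.56] M [ 0.045 -0.358  0.024] w 12.59
[[0.0162, 0.1726, -0.9849], [-0.0005, -0.985, -0.1727], [-0.9999, 0.0033, -0.0158]] yaw z -170.06
```

View pics/side25c.png

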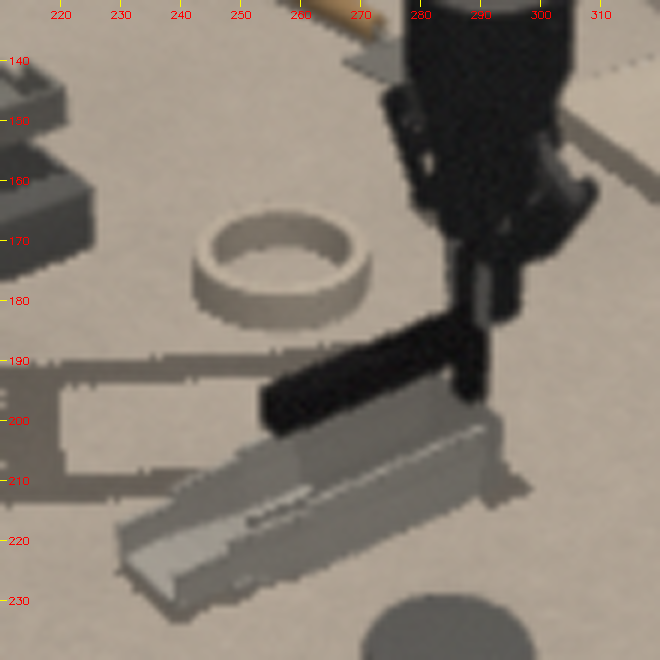

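Request:
move_arm --pt "0.01 0 0 0" --pt "0.02 0 0 0" --pt "0.02 0 0 0"

```text
time: 34.7
tcp_pos: [650.5, -175.9, 105.7]
ee_rot: [0.71, 0.06, -0.698, 0.062]
wrist_force: [1.6, 0.7, 7.6]
grip_width: 12.4
```

```bash
python3 -c "
from st import *
state()
"
```

```text
t 34.7 tcp [ 650.5 -175.9  105.7] q [-0.35   0.417  1.27   0.005  1.439  1.046] F [1.6  0.71 7.58] M [ 0.188 -0.056  0.021] w 12.37
[[0.0171, 0.1726, -0.9848], [-0.0007, -0.985, -0.1727], [-0.9999, 0.0037, -0.0168]] yaw z -170.06
```

Request:
move_arm --pt "-0.01 0 0 0" --pt "-0.01 0 0 0" --pt "-0.01 0 0 0" --hand 190

```text
time: 35.08
tcp_pos: [649.5, -175.8, 105.2]
ee_rot: [0.709, 0.061, -0.699, 0.062]
wrist_force: [-0.5, 0.3, 0.3]
grip_width: 21.5
```

Request:
move_arm --pt "0 0 0 0" --pt "0 0 0 0" --pt "0 0 0 0" --pt "0 0 0 0" --hand 100

```text
time: 35.58
tcp_pos: [649.5, -175.8, 105.3]
ee_rot: [0.709, 0.061, -0.699, 0.062]
wrist_force: [0.4, 0.3, -0.6]
grip_width: 51.7
```

Request:
move_arm --pt "-0.2 0 0 0" --pt "-0.5 0 0 0" --pt "-0.9 0 0 0" --pt "-1 0 0 0" --pt "-1 0 0 0" --pt "-1 0 0 0"

```text
time: 36.33
tcp_pos: [647.4, -175.6, 203.1]
ee_rot: [0.708, 0.061, -0.701, 0.061]
wrist_force: [0.2, -0.0, -1.4]
grip_width: 52.3
```

```bash
python3 -c "
from st import *
state()
for n in ['side','top']:
  p,d=bot.get_image(n);cv2.imwrite(f'pics/{n}26.png',p[:,:,::-1]);np.save(f'pics/{n}26.npy',d)
crop('pics/side26.png','pics/side26c.png',150,110,310,240,5)
crop('pics/top26.png','pics/top26c.png',125,90,285,250,4)
"
```

```text
t 36.33 tcp [ 647.4 -175.6  203.1] q [-0.351  0.365  1.143  0.005  1.624  1.046] F [ 0.2  -0.04 -1.35] M [0.047 0.002 0.031] w 52.29
[[0.0108, 0.1724, -0.985], [0.0012, -0.985, -0.1724], [-0.9999, 0.0007, -0.0109]] yaw z -170.07
```

View pics/side26c.png

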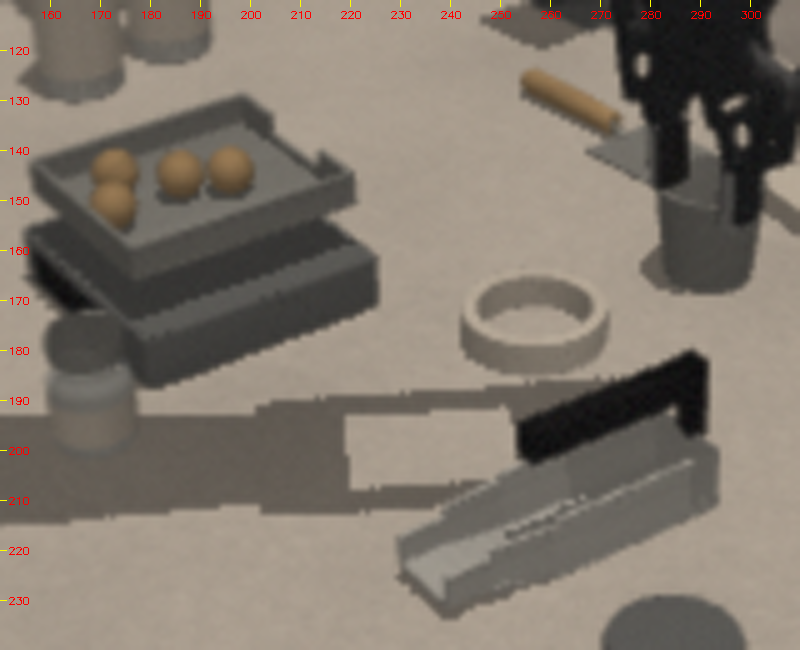

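View pics/top26c.png

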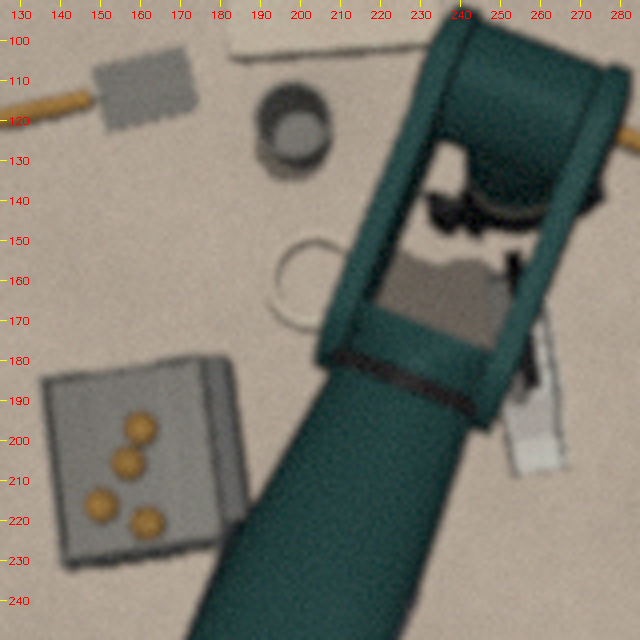

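```bash
python3 -c "
from st import *
s=bot.camera_info('side');d=np.load('pics/side26.npy');P=cloud(s,d)
for u in range(255,290,5):
  v=int(round(194-(u-254)*(194-181)/(288-254)))+2
  print(u,v,P[v,u].round(0))
"
```

```text
255 196 [ 530. -197.   81.]
260 194 [ 543. -200.   86.]
265 192 [ 560. -196.   85.]
270 190 [ 576. -194.   85.]
275 188 [ 596. -185.   80.]
280 186 [ 612. -185.   82.]
285 184 [ 628. -185.   84.]
```

Bar top sits level at about 85 mm, so the scoop is flat; all four balls are in the pan and the gripper is clear.

```bash
python3 -c "
from cell import bot
print(bot.finish_job())"
```

```text
the job is handed in; nothing more can be done
None
```

All four balls are in the pan and the empty scoop is set down flat on the open counter. However, I dropped the scoop's tail onto the counter once on the way.

- **Getting to the notch:** I gripped the bar, carried the scoop level to the scale and turned it. I then lowered the spout until I felt it touch the notch bottom. The notch was about 81 mm up, so the pan stands about 10 mm above its lowest. I pressed about 2.5 N, which works out to 1–1.5 mm of give.
- **What went wrong:** The arm cannot pitch the tool, so the scoop had to pivot inside the grip. While I was easing the grip to find a setting for that, it let go. The tail fell to the counter and the scoop leaned about 24° nose-up, with the spout still in the notch. No ball came out.
- **Tipping:** I gripped the rear corner of the bar at 20 N and lifted it back to level. At level the spout was carrying about 2 N on the pan, so I kept lifting with the spout low in the notch, to about 27° nose-down. All four balls rolled in.
- **Last checks:**
  - Both the side and top pictures show four balls in the pan, and the side picture shows none on the counter.
  - The bar top reads 80–86 mm along its length, with no slope from end to end. It should be 86 mm when flat.
  - The tape and tin look unmoved.
  - The arm is clear of everything.
  - It took 36 s of the 70 s allowed.
- **Unconfirmed:** How far the pan moved was only worked out from the wrist force, never read directly. Mid-tip the wrist briefly carried nearly the scoop's full weight, so the spout may have pressed only lightly then. The pictures show it stayed low in the notch.

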